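# Free the rack's end stop and pack the refill cartons snug

## Task

The sliding end stop of the laundry rack is caught shut: take the wooden poker from its tray, push the spring catch in through the small hole in the rack's housing so that the stop springs free, and lay the poker back in its tray. Slide the stop back, stand every refill carton on the counter upright in the rack in one straight row, broad faces towards the end wall, then push the stop up so that the whole row is snug between wall and stop with no gaps. Leave the cup, jar, tin and soap where they are.

Things in the scene. Friction and masses are not known exactly. Their poses are not given: they have to be found in the camera images.
- rack: White rack, fixed. Origin: counter height, under the end wall's inner face. x: across the channel, away from the robot; y: along it, from the wall to the open end (285 mm). Floor 8 mm thick. Lips: inner sides at x = -35, +35 mm, 6 mm thick, 18 mm high. Wall (x -45 to 40 mm) is part of the catch housing, y -80 to 0, 85 mm high. Beyond the far lip (x 41 to 70 mm) mechanism up to 42 mm high.
- release_hole (a point): Centre of the 18 x 18 mm black-edged release hole (rack x -45, y -47 mm; the black stripe along the housing's top runs right above its axis) in the outer surface of the housing's face towards the robot (6 mm thick), 30 mm above the counter. Axes as the rack's: it is entered along +x. The catch's push pad (14 x 14 mm) stands 12 mm inside that surface.
- catch (a joint): How far the spring catch is pushed in along the rack's +x (m): 0 at rest, 0.014 fully in; 2.5 N to start, 6 N fully in. From about 0.009 on it lets go of the stop, which springs open by 25 mm or more; the catch comes back by itself and need not be pushed again.
- stop (a joint): Position of the sliding end stop (m), equal to the clear gap between the end wall and the stop's plate: 0 (plate on the wall, caught) at the start, 0.215 fully open. About 1.5 N of friction; it stays where it is left.
- stop_face (a point): On the stop: middle of the foot of its plate's face towards the end wall, 10 mm above the counter. Axes as the rack's. The plate is 66 mm wide, 8 mm thick, its top 88 mm above the counter; behind it a foot reaches to y = 62 mm from here.
- stop_post (a point): On the stop: centre of the top of its black grip post, 49 mm behind the plate's face (rack +y), 18 x 18 mm, its top 95 mm above the counter and standing free down to 50 mm. Axes as the rack's. Pinch it across x, or push on it.
- tray: Shallow grey plastic tray fixed to the counter, 210 (its x) x 80 (its y) mm, floor 3 mm thick, rim 3 mm thick and 7 mm high. Origin: centre of its underside.
- poker: Wooden poker, 70 g, in the tray at the start: dark handle block 70 (x) x 20 (y) x 30 (z) mm, with a light round dowel, 10 mm diameter, 70 mm long, out of its +x end at mid height (15 mm above the underside). Origin: centre of the handle's underside, so the dowel's tip is at x = 105 mm, z = 15 mm. It balances near the handle.
- poker_mid (a point): Middle of the poker's whole length: 35 mm along its x from its origin, 15 mm above its underside (in the middle of its thickness).
- carton1: Plain refill carton with a pale paper band, 58 (x) x 32 (y) x 92 (z) mm, 90 to 190 g, standing upright. Origin: centre of its underside. It is to stand in the rack with its 58 mm side across the channel (its x along the rack's x, either way round), its 32 mm thickness along the row. All the cartons are alike; some may be absent.
- carton2: Plain refill carton with a pale paper band, 58 (x) x 32 (y) x 92 (z) mm, 90 to 190 g, standing upright. Origin: centre of its underside. It is to stand in the rack with its 58 mm side across the channel (its x along the rack's x, either way round), its 32 mm thickness along the row. All the cartons are alike; some may be absent.
- carton3: Plain refill carton with a pale paper band, 58 (x) x 32 (y) x 92 (z) mm, 90 to 190 g, standing upright. Origin: centre of its underside. It is to stand in the rack with its 58 mm side across the channel (its x along the rack's x, either way round), its 32 mm thickness along the row. All the cartons are alike; some may be absent.
- carton4: Plain refill carton with a pale paper band, 58 (x) x 32 (y) x 92 (z) mm, 90 to 190 g, standing upright. Origin: centre of its underside. It is to stand in the rack with its 58 mm side across the channel (its x along the rack's x, either way round), its 32 mm thickness along the row. All the cartons are alike; some may be absent.
- carton5: Plain refill carton with a pale paper band, 58 (x) x 32 (y) x 92 (z) mm, 90 to 190 g, standing upright. Origin: centre of its underside. It is to stand in the rack with its 58 mm side across the channel (its x along the rack's x, either way round), its 32 mm thickness along the row. All the cartons are alike; some may be absent.
- cup: Red plastic cup, 60 mm across, 75 mm high; leave alone. Origin: centre of its underside.
- jar: Glass jar, 76 mm across, 100 mm high; leave alone. Origin: centre of its underside.
- tin: Aluminium tin, 60 mm across, 70 mm high; leave alone. Origin: centre of its underside.
- soap: Pale bar of soap, 80 x 50 x 25 mm; leave alone. Origin: centre of its underside.
Things that resemble listed ones, but are neither listed nor needed, are in the scene too. Leave any blue or turquoise look-alike of the carton1 alone.

How it is judged:
By the outcome, as a careful person would: the job done as asked, in the order asked, and still so for the second after the job is handed in, with the robot touching nothing.
Of carton1, carton2, carton3, carton4, carton5 only 3 to 5 are there at a start; the rules pass over those that are not, and their reading is None.
At some moment in a run one of poker may be knocked a few centimetres aside while the robot is not near it.
Once in a run the grip may slacken for a moment while it holds something.
It also fails if it takes over 210 s, if anything falls off the work surface, if the arm or the gripper's body presses on something with over 40 N, if the wrist force passes 120 N, or if a joint passes its speed limit or range.

## Robot

A 6-joint arm with a two-finger parallel gripper is mounted at the origin on the work surface. World frame = base frame: x ahead of the robot, y to its left, z up, the work surface at z = 0. Lengths are in m, angles in rad, forces in N, time in s.
With the tool pointing down it reaches from about 0.25 to 0.775 m from the base axis. Payload 4 kg.
Tool frame: the origin (TCP) lies at the very end of the fingers, on their centre line; the grasp point (between the pads) lies bot.tcp_to_grasp behind it (bot.tcp_to_grasp is the distance from the TCP to the grasp point, in m); z points along the fingers, y is the direction in which the jaws open and shut (so a half turn about z gives the same grasp; the last joint's range is limited). The gripper opens to 94 mm and grips with 3 to 60 N. Pads are 16 mm wide; open, the fingers measure 119 mm over their backs; the gripper's body (75 mm by 177 mm) begins 78 mm behind the grasp point.
Start: joints at [-1.322, 0.087, 1.371, -0, 1.684, -0.103], TCP at [0.19, -0.516, 0.181] pointing down, gripper open.
Joint ranges: [-3.1, 3.1], [-0.76, 2.03], [0.27, 2.55], [-1.08, 4.22], [0.17, 2.65], [-2.57, 2.57]. Speed limits (rad/s): [2.79, 2.79, 3.14, 3.14, 3.14, 3.14].

## Interface

Orientations are given as [roll, pitch, yaw] about the fixed x, y, z axes, in that order (R = Rz(yaw) Ry(pitch) Rx(roll)).
In Python, from plant import bot gives the robot as it stands. The module is installed in compiled form; this text tells all that it offers.
- The arm moves only by the shell command python3 -m crank 'ROWS' [FORCE]. ROWS is text: rows parted by semicolons, each of 7 numbers parted by spaces: the gripper's target within -1 to 1 (fully open at 1, half-way at 0, shut at -1), then the shift along the world's x, y, z in units of 400 mm (1.0 is 400 mm), then the turn, a rotation vector about the world's x, y, z in units of 180 degrees (1.0 is 180 degrees). In form: hand tx ty tz rx ry rz; .... A call has 1 to 10 rows; each row is the pose to reach, as a shift and turn from the pose commanded when the call began, turning the shorter way round; what a row does not reach only later rows make up. A row lasts 1/10 s, in which the tool goes at most 50 mm and 8.59 degrees, less where a joint would pass 70% of its speed; a pose out of reach is approached as far as the arm can. A call with a number of a shift or a turn outside -1 to 1 is refused whole. A call with a gripper value outside its range is refused whole. The fingers move at their own pace and stop on an object; FORCE is the grip in N (left out, the last holds). Time passes only in rows, so rows that repeat a pose let the fingers close. It gives the time, the measured TCP pose, the force and the opening at its end, in the units of the state.
- bot.state(): the state, without advancing time (a new reading comes with each control period).
- bot.snapshot(name): name is "side" or "top"; returns the picture (420x560x3 uint8, red, green, blue); there is no depth.
- bot.calibration(name): a dict with "vertical_fov" (degrees; the focal length in pixels is half the picture's height over the tangent of half this angle, whatever the lens; pixels are square), "cx", "cy" (the principal point, pixels), "k1" (the pictures are not rectified: a ray, as slopes to the right and down, at radius r is drawn at 1 + k1 r^2 times it, then the intrinsics apply), "eye" and "attitude" of the camera in the world. Camera axes: x right, y down, z forward; pixel columns grow to the right and rows downward; lengths in m; the calibration is good to about 2 mm. A picture is of the moment at which its call begins. calibration takes no time and is no camera call.
- bot.sign_off(): hands the job in, once; it reports no verdict.
The state is a dict: "t": time; "joint_pos": joint angles; "dq": joint speeds; "joint_torque": joint torques, N m; "position": TCP position; "orientation": TCP orientation; "contact_force": force on the tool from outside, world axes, zero at the start; "ft_torque": the same for the moment, N m; "width": finger opening in m.
Only numpy, scipy, OpenCV 4.12 (cv2) and the standard library are available. Lean on these libraries where they do the work, as an engineer would, in place of code of your own. Each camera call takes 0.05 s, during which the arm holds its last target. There are 200 camera calls.

## Working session

There is one attempt and no reset: what is moved stays moved. The work goes in short steps, Python scripts to look and compute and a shell command to move; the robot and the scene stay as the last step left them, time stands still between calls to the robot, and variables do not carry over. Pictures are saved under pics/ and viewed, about 12 in all and at most 16, crops included, and the job is handed in when it is done.

```bash
mkdir -p pics
cat > h.py <<'E'
import numpy as np, cv2
from plant import bot
from scipy.spatial.transform import Rotation as R
def cal(n):
    c=bot.calibration(n); f=210/np.tan(np.radians(c["vertical_fov"])/2)
    a=np.array(c["attitude"],float)
    M=a if a.shape==(3,3) else R.from_euler('xyz',a).as_matrix()
    return c,f,M
def ray(n,u,v):
    c,f,M=cal(n); d=np.array([(u-c["cx"])/f,(v-c["cy"])/f]); s=d.copy()
    for _ in range(20): s=d/(1+c["k1"]*(s@s))
    return np.array(c["eye"]),M@np.array([s[0],s[1],1])
def at(n,u,v,z=0):
    e,d=ray(n,u,v); return (e+d*(z-e[2])/d[2])
def px(n,p):
    c,f,M=cal(n); q=M.T@(np.array(p)-c["eye"]); s=q[:2]/q[2]; s=s*(1+c["k1"]*(s@s)); return s*f+[c["cx"],c["cy"]]
def snap(n,name,crop=None,scale=1):
    im=bot.snapshot(n)[:,:,::-1]
    cv2.imwrite(f'pics/{name}_raw.png',im)
    if crop: x,y,w,h=crop; im=im[y:y+h,x:x+w]
    if scale!=1: im=cv2.resize(im,None,fx=scale,fy=scale,interpolation=cv2.INTER_CUBIC)
    cv2.imwrite(f'pics/{name}.png',im)
E
python3 - <<'E'
from h import *
for n in("side","top"): print(bot.calibration(n))
print(bot.state(),bot.tcp_to_grasp)
snap("top","t0",None,1.42);snap("side","s0",None,1.42)
E
```

```text
{'vertical_fov': 45.344739389009206, 'cx': 286.798177295408, 'cy': 206.84404574577337, 'k1': -0.0741169872619805, 'eye': array([-0.2291973 ,  0.87331447,  1.05744191]), 'attitude': array([-2.24756195, -0.01062397, -2.4112644 ])}
{'vertical_fov': 51.380155486144346, 'cx': 280.9597995972978, 'cy': 206.94362483718118, 'k1': -0.11115928059625459, 'eye': array([ 3.51940696e-01, -3.24303056e-04,  1.34851748e+00]), 'attitude': array([-2.97428221,  0.00376269, -1.5969436 ])}
{'t': 0.0, 'joint_pos': array([-1.32211455e+00,  8.79228965e-02,  1.37226794e+00,  1.15971530e-06,
        1.68359096e+00, -1.03059041e-01]), 'dq': array([-0.00188831,  0.0014864 ,  0.00034997,  0.00061734,  0.00108546,
       -0.00088715]), 'joint_torque': array([-2.34961226e-04, -3.40185463e+01, -3.02427077e+01,  7.16696517e-02,
        3.30144411e-02, -1.67473645e-04]), 'position': array([ 0.1893589 , -0.51572405,  0.17931485]), 'orientation': array([-3.13941524e+00, -2.26358168e-04,  3.51740696e-01]), 'contact_force': array([ 0.09031231, -0.20058944, -0.76911632]), 'ft_torque': array([ 0.0125377 ,  0.04603525, -0.00065126]), 'width': 0.09407170944546359} 0.0188
```

View pics/t0.png

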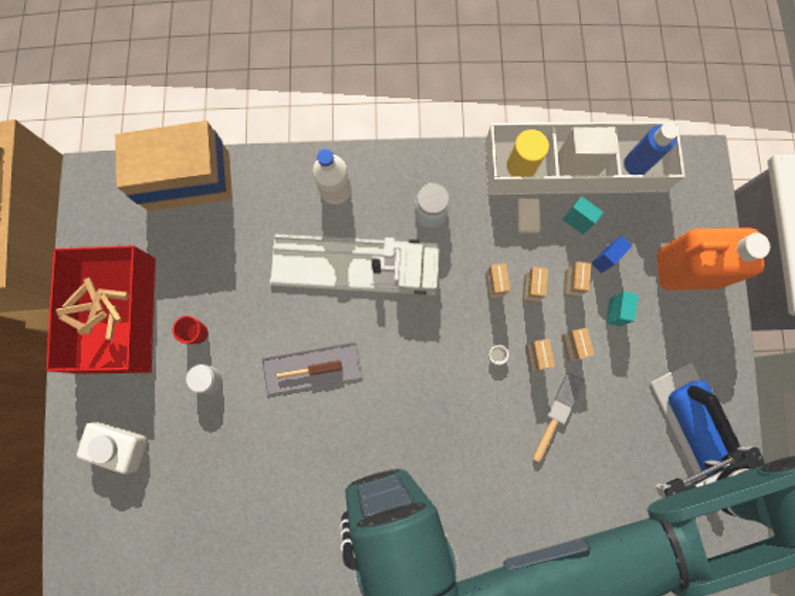

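View pics/s0.png

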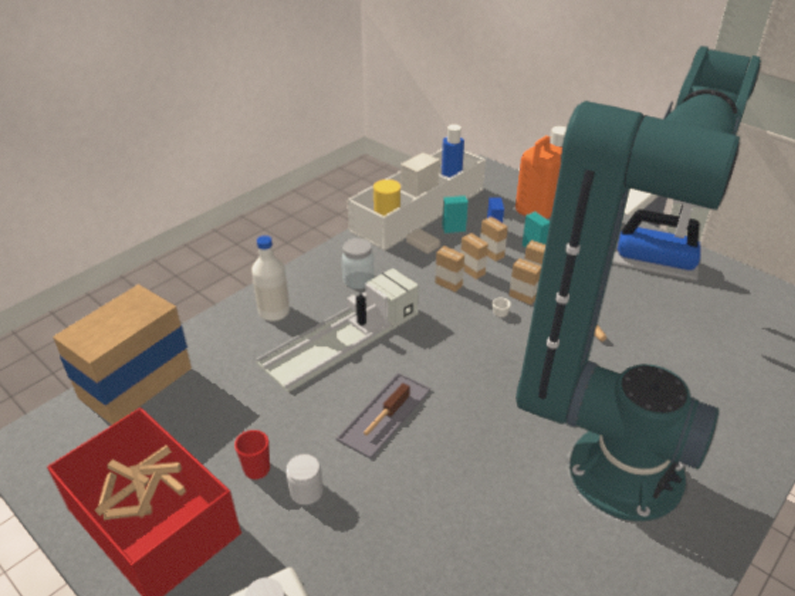

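The top view shows the rack, with its housing at (418,268) on the right and the open end on the left. The tray and poker are at (312,370), with the dowel pointing left. There are five cartons at about (499,280), (538,283), (580,277), (541,354) and (580,344), plus turquoise and blue look-alikes. Next I'll crop closer.

Run:
```python
from h import *
im=cv2.imread('pics/t0_raw.png')
for n,(x,y,w,h),s in(("c1",(180,155,140,130),5),("c2",(335,180,95,90),7)):
    c=cv2.resize(im[y:y+h,x:x+w],None,fx=s,fy=s,interpolation=cv2.INTER_CUBIC)
    for k in range(0,w,10): cv2.putText(c,str(x+k),(k*s,10),0,.35,(0,0,255),1); cv2.line(c,(k*s,12),(k*s,18),(0,0,255),1)
    for k in range(0,h,10): cv2.putText(c,str(y+k),(0,k*s+4),0,.35,(0,0,255),1); cv2.line(c,(24,k*s),(32,k*s),(0,0,255),1)
    cv2.imwrite(f'pics/{n}.png',c)
```

```text
(no output)
```

View pics/c1.png

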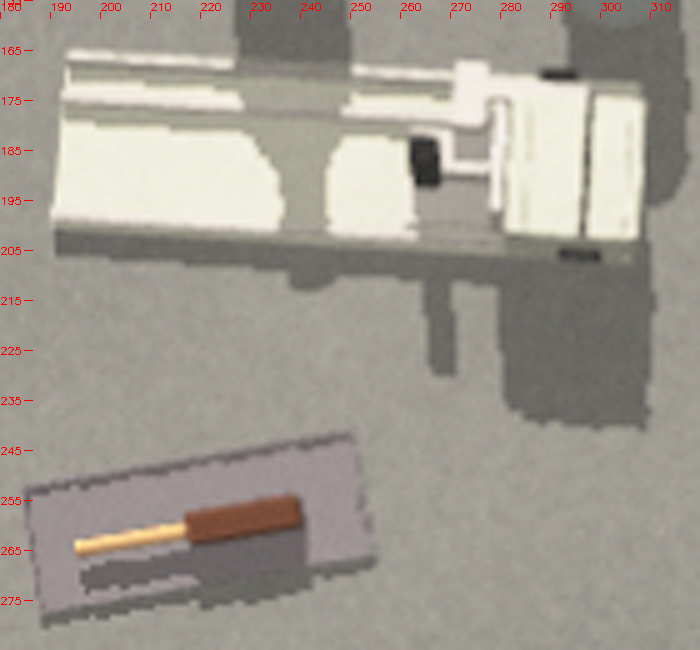

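View pics/c2.png

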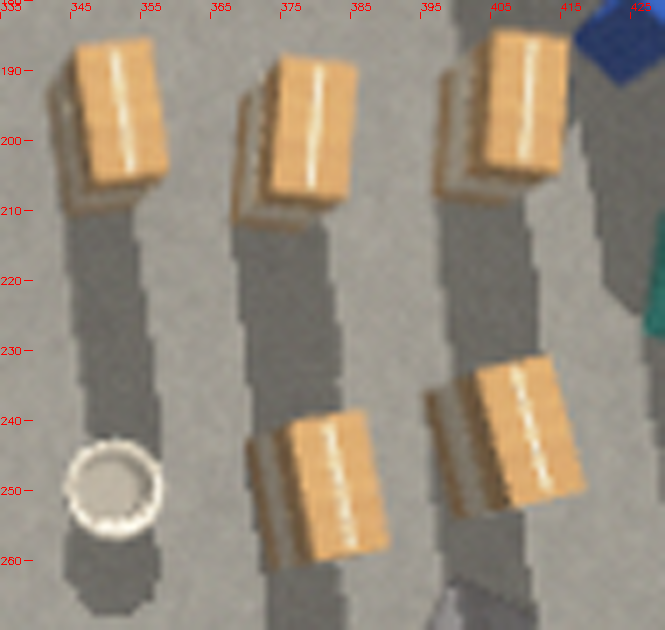

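```bash
cat > m.py <<'E'
from h import *
from scipy.optimize import least_squares
def o(P,c,s): return [(c[0]+(X+.5)/s-.5,c[1]+(Y+.5)/s-.5) for X,Y in P]
def fit(pts,pix,n="top"):
    pts=np.array(pts,float)
    def res(q):
        c,s=np.cos(q[2]),np.sin(q[2]); W=pts.copy()
        W[:,0]=q[0]+c*pts[:,0]-s*pts[:,1]; W[:,1]=q[1]+s*pts[:,0]+c*pts[:,1]
        return np.ravel([px(n,w) for w in W]-np.array(pix))
    best=min((least_squares(res,[*at(n,*np.mean(pix,0))[:2],a]) for a in(0,1.57,3.1,-1.57)),key=lambda r:r.cost)
    return best.x,np.round(best.fun,1)
E
python3 - <<'E'
from m import *
C1=(180,155);C2=(335,180)
np.set_printoptions(precision=4,suppress=True)
print("rack",*fit([(-45,-47,85),(-45,-80,85),(-45,0,85),(40,-80,85)]*np.array([.001]*3),o([(583,238),(642,240),(505,238),(646,95)],C1,5)))
print("post top",at("top",*o([(424,153)],C1,5)[0],.095))
print("floor ends", [at("top",*p,.018) for p in o([(52,220),(58,255)],C1,5)])
h=np.array([(35,-10,33),(-35,-10,33),(-35,10,33),(35,10,33),(105,0,18)])*.001
# left on picture= +x end ; order: (185,513)=+x far ...
for f in ([(185,513),(297,494),(302,527),(190,545),(75,548)],):
    print("poker",*fit(np.array([(35,10,33),(-35,10,33),(-35,-10,33),(35,-10,33),(105,0,18)])*.001,o(f,C1,5)),*fit(np.array([(35,-10,33),(-35,-10,33),(-35,10,33),(35,10,33),(105,0,18)])*.001,o(f,C1,5)))
print("tray",*fit(np.array([(105,-40,7),(-105,-40,7),(-105,40,7),(105,40,7)])*.001,o([(28,490),(352,432),(375,562),(42,620)],C1,5)))
K=np.array([(29,16,92),(29,-16,92),(-29,-16,92),(-29,16,92)])*.001
for n,P in dict(a=[(75,50),(152,38),(168,172),(92,186)],b=[(282,55),(358,65),(348,200),(270,192)],c=[(492,30),(570,38),(562,175),(485,165)],d=[(290,425),(362,408),(390,548),(318,560)],e=[(476,372),(550,355),(585,490),(512,508)]).items(): print(n,*fit(K,o(P,C2,7)))
E
```

```text
rack [ 0.6259 -0.0031 -0.0521] [ 0.5 -0.1 -0.1 -0.2  0.1 -0.5 -0.5  0.7]
post top [0.6298 0.0458 0.095 ]
floor ends [array([0.6107, 0.2817, 0.018 ]), array([0.5884, 0.2777, 0.018 ])]
poker [0.4212 0.1615 1.7074] [ 0.6  6.5  1.2  6.6 -0.8 -6.6 -1.3 -6.5  0.3  0. ] [ 0.4211  0.1615 -4.5764] [-0.3 -0.1  0.2  0.   0.2 -0.  -0.4  0.1  0.3  0. ]
tray [0.4193 0.192  1.7198] [-1.2  0.2  0.9  0.1  0.6 -0.2 -0.3 -0.1]
a [ 0.5928 -0.2107  0.0843] [-0.  -0.3 -0.3  0.3  0.1  0.4  0.2 -0.4]Traceback (most recent call last):
  File "<stdin>", line 13, in <module>
  File "m.py", line 10, in fit
    best=min((least_squares(res,[*at(n,*np.mean(pix,0))[:2],a]) for a in(0,1.57,3.1,-1.57)),key=lambda r:r.cost)
  File "m.py", line 10, in <genexpr>
    best=min((least_squares(res,[*at(n,*np.mean(pix,0))[:2],a]) for a in(0,1.57,3.1,-1.57)),key=lambda r:r.cost)
              ~~~~~~~~~~~~~^^^^^^^^^^^^^^^^^^^^^^^^^^^^^^^^^^^^
    return func(*args, **kwargs)
    result = trf(vector_fun.fun, vector_fun.jac, x0, f0, J0, lb, ub, ftol, xtol,
                 gtol, max_nfev, x_scale, loss_function, tr_solver,
     
[... 300 characters left out ...]
^^
    self.f = self.fun_wrapped(xp_copy(self.x))
             ~~~~~~~~~~~~~~~~^^^^^^^^^^^^^^^^^
    return np.atleast_1d(self.fun(x))
                         ~~~~~~~~^^^
    return self.f(x, *self.args, **self.kwargs)
           ~~~~~~^^^^^^^^^^^^^^^^^^^^^^^^^^^^^^
  File "m.py", line 9, in res
    return np.ravel([px(n,w) for w in W]-np.array(pix))
                     ~~^^^^^
  File "h.py", line 16, in px
    c,f,M=cal(n); q=M.T@(np.array(p)-c["eye"]); s=q[:2]/q[2]; s=s*(1+c["k1"]*(s@s)); return s*f+[c["cx"],c["cy"]]
          ~~~^^^
  File "h.py", line 5, in cal
    c=bot.calibration(n); f=210/np.tan(np.radians(c["vertical_fov"])/2)
ValueError: time passes only in moves, steps and waits
```

```bash
sed -i 's/^def cal(n)/import functools\n@functools.lru_cache\ndef cal(n)/' h.py
python3 - <<'E'
from m import *
C1=(180,155);C2=(335,180)
np.set_printoptions(precision=4,suppress=True)
q=np.array([.6259,-.0031,-.0521]);c,s=np.cos(q[2]),np.sin(q[2])
W=lambda x,y,z:np.array([q[0]+c*x-s*y,q[1]+s*x+c*y,z])
H=W(-.045,-.047,.03);print("hole",H,px("side",H),px("top",H))
K=np.array([(29,16,92),(29,-16,92),(-29,-16,92),(-29,16,92)])*.001
for n,P in dict(a=[(75,50),(152,38),(168,172),(92,186)],b=[(282,55),(358,65),(348,200),(270,192)],c=[(492,30),(570,38),(562,175),(485,165)],d=[(290,425),(362,408),(390,548),(318,560)],e=[(476,372),(550,355),(585,490),(512,508)]).items(): print(n,*fit(K,o(P,C2,7)))
im=cv2.imread('pics/s0_raw.png')
x,y,w,h=180,180,130,110
for p in [W(-.045,-.080,.085),W(-.045,0,.085),W(.04,-.08,.085),W(-.041,.285,.018),W(-.035,.285,.008),W(.035,.285,.008),W(.0,.049,.095)]: print(px("side",p))
cc=cv2.resize(im[y:y+h,x:x+w],None,fx=6,fy=6,interpolation=cv2.INTER_CUBIC)
for p in [H,W(-.045,-.080,.085),W(-.045,0,.085),W(.04,-.08,.085),W(-.041,.285,.018),W(-.035,.285,.008),W(.035,.285,.008),W(.0,.049,.095)]:
    u,v=(px("side",p)-[x,y]+.5)*6-.5; cv2.drawMarker(cc,(int(u),int(v)),(0,0,255),0,14,1)
cv2.imwrite('pics/c3.png',cc)
E
```

```text
hole [ 0.5785 -0.0477  0.03  ] [287.3619 217.5062] [296.0945 205.31  ]
a [ 0.5928 -0.2107  0.0843] [-0.  -0.3 -0.3  0.3  0.1  0.4  0.2 -0.4]
b [ 0.5837 -0.2919  6.1388] [ 0.1  0.2 -0.1  0.  -0.2 -0.   0.2 -0.2]
c [ 0.5925 -0.3837  6.1487] [ 0.3  0.2 -0.3  0.2 -0.2 -0.3  0.2 -0. ]
d [ 0.4334 -0.2932  0.1487] [-0.3 -0.3  0.1  0.2  0.3 -0.1 -0.2  0.2]
e [ 0.4533 -0.3748  0.193 ] [ 0.1 -0.  -0.1 -0.   0.   0.1  0.  -0. ]
[294.9433 199.3993]
[276.7445 210.6455]
[276.1088 187.876 ]
[203.9801 272.6813]
[203.0143 274.024 ]
[188.3116 261.5945]
[254.8766 208.5464]
```

View pics/c3.png

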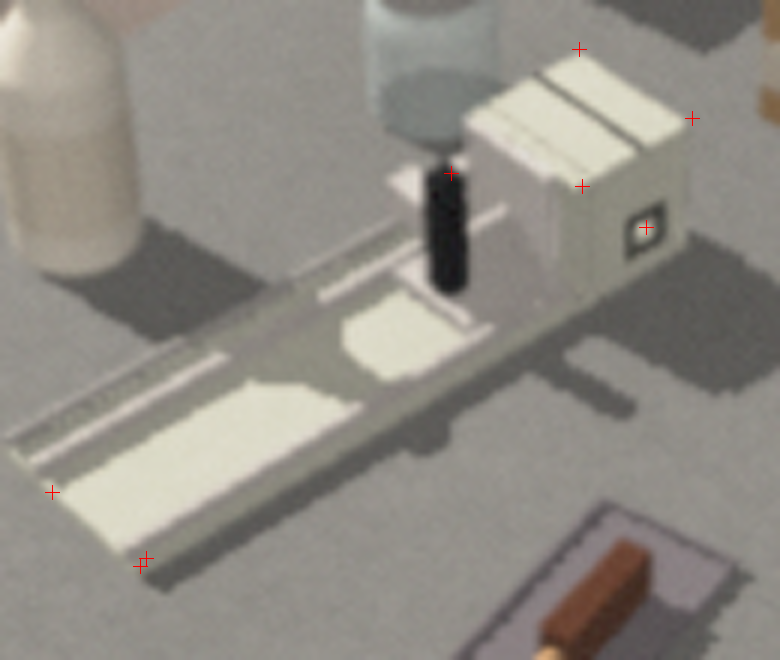

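The side crop shows the hole marker matching the hole at (645,230), so the rack pose is good to about 2 mm. All five cartons and the poker are located. I'll move halfway and re-check the poker before grasping.

```bash
cat > d.py <<'E'
import sys
from h import *
# d.py x y z yaw : shift/turn from measured pose
a=[float(v) for v in sys.argv[1:]]
s=bot.state(); p=np.array(s["position"]); y=s["orientation"][2]
dy=(a[3]-y+np.pi)%(2*np.pi)-np.pi
print("t",round(s["t"],2),"pos",p.round(4),"rpy",np.round(s["orientation"],3),"F",np.round(s["contact_force"],1),"w",round(s["width"],4))
print("shift",((np.array(a[:3])-p)/.4).round(4),"rz",round(dy/np.pi,4))
E
python3 -m crank '-0.2 .2765 .914 .05 0 0 .431;-0.2 .2765 .914 .05 0 0 .431;-0.2 .2765 .914 .05 0 0 .431;-0.2 .2765 .914 .05 0 0 .431;-0.2 .2765 .914 .05 0 0 .431;-0.2 .2765 .914 .05 0 0 .431;-0.2 .2765 .914 .05 0 0 .431;-0.2 .2765 .914 .05 0 0 .431;-0.2 .2765 .914 .05 0 0 .431;-0.2 .2765 .914 .05 0 0 .431'
python3 - <<'E'
from h import *
snap("top","t1")
a=cv2.imread('pics/t0_raw.png')[235:285,180:260].astype(int);b=cv2.imread('pics/t1_raw.png')[235:285,180:260].astype(int)
print("changed px in tray",(abs(a-b).max(2)>40).sum())
E
python3 d.py .4211 .1615 .10 1.707
```

```text
t: 1.1
position: [0.3002, -0.1497, 0.2003]
orientation: [3.141, 0.0, 1.709]
contact_force: [-1.6, -1.0, 0.5]
width: 0.0376
changed px in tray 0
t 1.15 pos [ 0.3    -0.1503  0.2002] rpy [-3.141 -0.     1.704] F [-1.5 -0.3  0.5] w 0.0376
shift [ 0.3027  0.7796 -0.2506] rz 0.0008
```

```bash
python3 -m crank '-0.2 .3027 .7796 -.3 0 0 .001;-0.2 .3027 .7796 -.3 0 0 .001;-0.2 .3027 .7796 -.3 0 0 .001;-0.2 .3027 .7796 -.3 0 0 .001;-0.2 .3027 .7796 -.3 0 0 .001;-0.2 .3027 .7796 -.3 0 0 .001;-0.2 .3027 .7796 -.3 0 0 .001;-0.2 .3027 .7796 -.3 0 0 .001;-0.2 .3027 .7796 -.3 0 0 .001'
python3 - <<'E'
from h import *
snap("side","s1",(230,230,120,100),6)
E
python3 d.py .4211 .1615 .007 1.707
```

```text
t: 2.05
position: [0.4207, 0.1608, 0.0791]
orientation: [-3.138, 0.001, 1.708]
contact_force: [0.7, -0.6, -0.5]
width: 0.0379
t 2.1 pos [0.4211 0.16   0.0801] rpy [-3.140e+00  1.000e-03  1.707e+00] F [ 0.4 -0.2  0.5] w 0.0375
shift [ 0.      0.0037 -0.1826] rz 0.0001
```

View pics/s1.png

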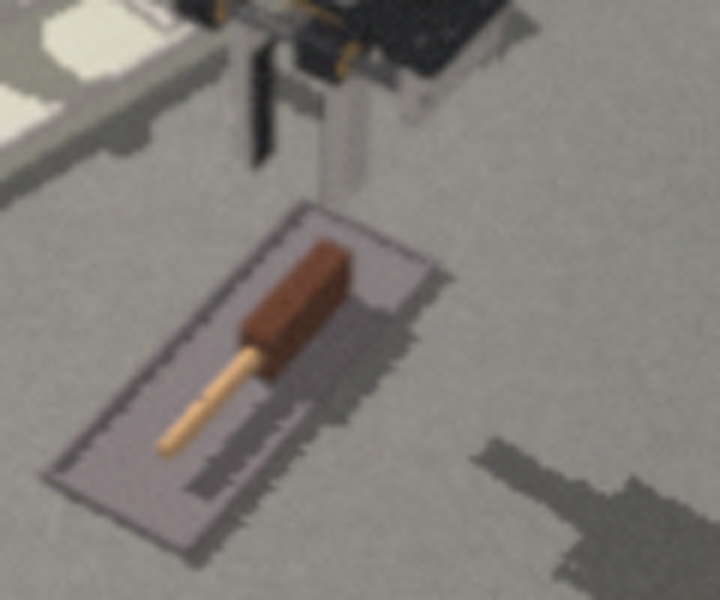

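The fingers hang above the handle and the poker, with its handle centre at (297,305), is where I measured it. Next: descend, grip and lift.

```bash
python3 -m crank '-0.2 0 .003 -.12 0 0 0;-0.2 0 .003 -.1826 0 0 0;-0.2 0 .003 -.1826 0 0 0;-1 0 .003 -.1826 0 0 0;-1 0 .003 -.1826 0 0 0;-1 0 .003 -.1826 0 0 0;-1 0 .003 -.1826 0 0 0;-1 0 .003 -.1826 0 0 0;-1 0 .003 -.1826 0 0 0' 35
python3 d.py .42 .10 .11 -.0521
```

```text
t: 3.0
position: [0.4217, 0.1625, 0.0083]
orientation: [3.14, -0.0, 1.709]
contact_force: [-0.1, -0.3, 2.1]
width: 0.0005
t 3.0 pos [0.4217 0.1625 0.0083] rpy [ 3.14  -0.     1.709] F [-0.1 -0.3  2.1] w 0.0005
shift [-0.0043 -0.1562  0.2543] rz -0.5606
```

```bash
python3 -m crank '-.2 0 0 .18 0 0 0;-.2 0 0 .18 0 0 0;-.2 0 0 .18 0 0 0;-.2 0 0 .18 0 0 0'
python3 - <<'E'
from h import *
snap("side","s2",(230,230,120,100),6)
E
```

```text
t: 3.4
position: [0.4211, 0.1624, 0.0793]
orientation: [3.141, 0.0, 1.709]
contact_force: [0.2, 0.7, -0.3]
width: 0.029
```

View pics/s2.png

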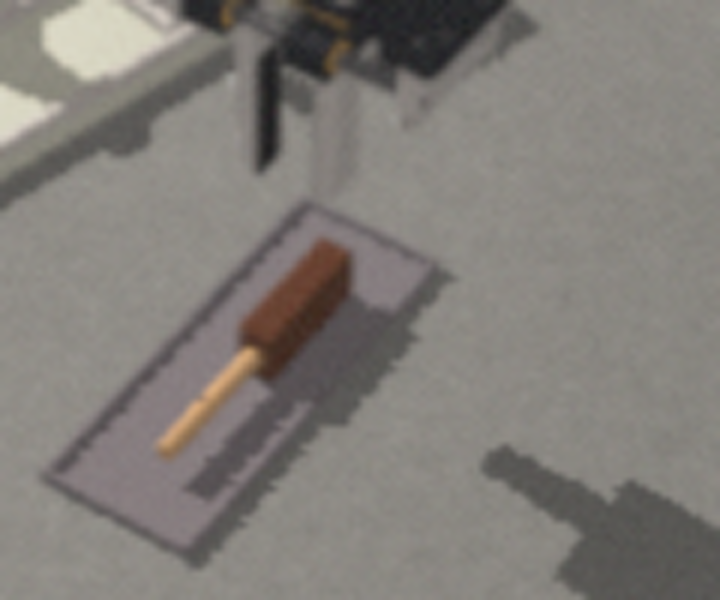

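Run:
```python
from m import *
np.set_printoptions(precision=4,suppress=True)
cr=lambda p:((px("side",p)-[230,230]+.5)*6).round(0)
print("measured handle top center in s2 crop",cr([.4211,.1615,.033]),"tip",cr([.4211+.105*np.cos(1.707),.1615+.105*np.sin(1.707),.018]))
s=bot.state(); P=s["position"]; print("tcp px",cr(P),P)
for dy in(-.0145,.0145): print(cr(P+np.array([-dy*np.sin(1.709-1.571+1.571),dy*np.cos(1.709),0])))
```

```text
measured handle top center in s2 crop [300. 285.] tip [165. 451.]
tcp px [300. 218.] [0.4203 0.1622 0.0782]
[274. 205.]
[327. 231.]
```

The handle matches the side view, but the visible fingertips sit about 38 crop pixels above where the state says they are. I'll check this from the top view.

Run:
```python
from m import *
snap("top","t2",(170,200,140,110),5)
cr=lambda p:((px("top",p)-[170,200]+.5)*5).round(0)
P=bot.state()["position"]; print(cr(P),cr(P+[0,0,.025]),cr(P+[0,0,.1]))
```

```text
[283. 293.] [278. 291.] [259. 284.]
```

View pics/t2.png

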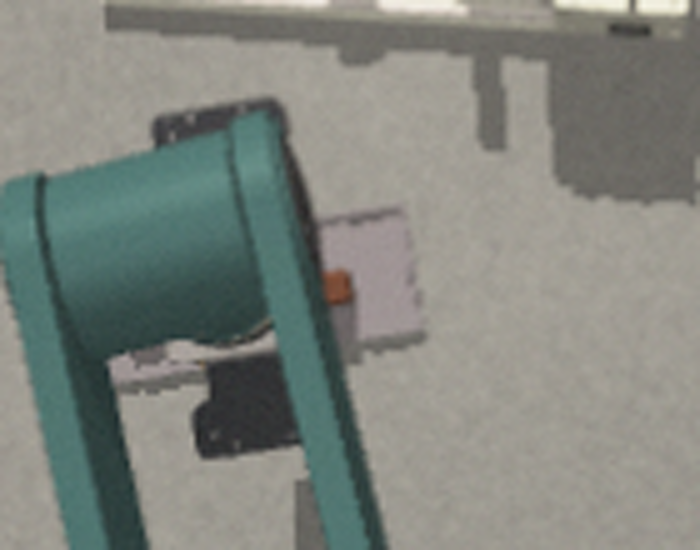

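```bash
python3 -m crank '-.2 0 0 -.12 0 0 0;-.2 0 0 -.175 0 0 0;-.2 0 0 -.18 0 0 0;-.2 0 0 -.18 0 0 0'
python3 -m crank '-.2 0 0 -.008 0 0 0;-.2 0 0 -.008 0 0 0'
python3 -m crank '-.2 0 0 -.008 0 0 0;-.2 0 0 -.008 0 0 0'
python3 - <<'E'
from h import *
snap("side","s3",(230,230,120,100),6)
E
```

```text
t: 3.9
position: [0.42, 0.162, 0.0062]
orientation: [-3.138, 0.0, 1.709]
contact_force: [0.3, -0.8, 1.0]
width: 0.0377
t: 4.1
position: [0.4222, 0.1625, 0.0053]
orientation: [3.139, -0.0, 1.709]
contact_force: [0.1, 0.6, 0.1]
width: 0.0373
t: 4.3
position: [0.4214, 0.1624, 0.0014]
orientation: [3.141, -0.0, 1.709]
contact_force: [-0.0, 0.7, -0.2]
width: 0.0373
```

View pics/s3.png

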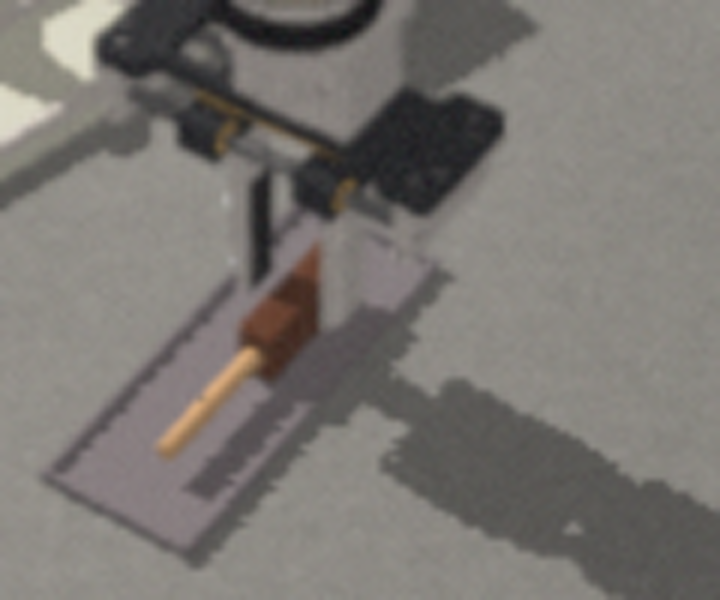

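```bash
python3 -m crank '-.2 0 0 -.02 0 0 0;-.2 0 0 -.02 0 0 0'
python3 -m crank '-.2 0 0 -.0125 0 0 0;-.2 0 0 -.0125 0 0 0'
python3 -m crank '-.2 0 0 -.01 0 0 0;-.2 0 0 -.01 0 0 0'
```

```text
t: 4.55
position: [0.4203, 0.1621, -0.0081]
orientation: [-3.14, 0.0, 1.709]
contact_force: [-1.0, 0.6, 0.2]
width: 0.0373
t: 4.75
position: [0.4205, 0.1621, -0.0128]
orientation: [-3.14, 0.0, 1.709]
contact_force: [0.1, -0.1, -0.2]
width: 0.0376
t: 4.95
position: [0.4208, 0.1622, -0.0165]
orientation: [-3.141, 0.0, 1.709]
contact_force: [1.1, -0.7, -0.3]
width: 0.0374
```

```bash
python3 -m crank '-.2 0 0 -.006 0 0 0;-.2 0 0 -.006 0 0 0'
python3 -m crank '-.2 0 0 -.006 0 0 0;-.2 0 0 -.006 0 0 0'
```

```text
t: 5.15
position: [0.421, 0.1623, -0.0186]
orientation: [-3.141, 0.0, 1.709]
contact_force: [-0.3, -1.1, -0.1]
width: 0.0376
t: 5.35
position: [0.421, 0.1623, -0.021]
orientation: [-3.141, 0.0, 1.709]
contact_force: [-0.1, -0.4, 0.3]
width: 0.0376
```

```bash
python3 -m crank '-.2 0 0 -.005 0 0 0;-.2 0 0 -.005 0 0 0'
python3 - <<'E'
from h import *
snap("side","s4",(240,240,80,70),9)
P=bot.state()["position"]; print(P)
for z in(.003,.006,.01,.02):
  for w in(-.019,.019): print(z,((px("side",[P[0]-w*np.sin(1.709-0),P[1]+w*np.cos(1.709),z])-[240,240]+.5)*9).round(0))
E
```

```text
t: 5.55
position: [0.4214, 0.1624, -0.0217]
orientation: [3.141, 0.0, 1.709]
contact_force: [-2.1, -0.6, 5.7]
width: 0.0375
[ 0.42141853  0.16236546 -0.02173086]
0.003 [307. 379.]
0.003 [407. 431.]
0.006 [307. 373.]
0.006 [407. 424.]
0.01 [307. 364.]
0.01 [407. 415.]
0.02 [306. 342.]
0.02 [407. 393.]
```

View pics/s4.png

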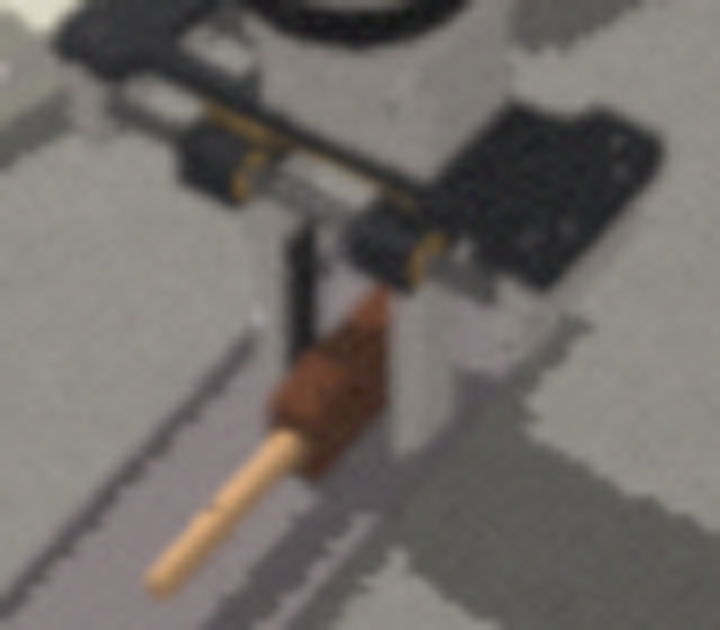

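Contact at reported z = -0.0217 puts the tips on the tray floor, which is at a true height of 3 mm. So true z ≈ reported + 25 mm, and I'll correct for that from here on. The fingers straddle the handle. Raise 3 mm, grip and lift.

```bash
python3 -m crank '-.2 0 0 .009 0 0 0;-.2 0 0 .009 0 0 0;-1 0 0 .009 0 0 0;-1 0 0 .009 0 0 0;-1 0 0 .009 0 0 0;-1 0 0 .009 0 0 0;-1 0 0 .009 0 0 0;-1 0 0 .05 0 0 0;-1 0 0 .15 0 0 0;-1 0 0 .15 0 0 0' 40
python3 d.py .4437 -.0407 .04 -.0521
```

```text
t: 6.6
position: [0.4252, 0.1634, 0.0423]
orientation: [3.131, -0.001, 1.709]
contact_force: [0.9, 0.4, 0.2]
width: 0.0195
t 6.6 pos [0.4252 0.1634 0.0423] rpy [ 3.131e+00 -1.000e-03  1.709e+00] F [0.9 0.4 0.2] w 0.0195
shift [ 0.0463 -0.5101 -0.0058] rz -0.5606
```

```bash
python3 -m crank '-1 .02 -.1 .03 0 0 -.05;-1 .046 -.51 0 0 0 -.56;-1 .046 -.51 0 0 0 -.56;-1 .046 -.51 0 0 0 -.56;-1 .046 -.51 0 0 0 -.56;-1 .046 -.51 0 0 0 -.56;-1 .046 -.51 0 0 0 -.56;-1 .046 -.51 0 0 0 -.56;-1 .046 -.51 0 0 0 -.56;-1 .046 -.51 0 0 0 -.56'
python3 d.py .4437 -.0407 -.0067 -.0521
```

```text
t: 7.6
position: [0.439, -0.0416, 0.0363]
orientation: [-3.141, 0.001, 0.203]
contact_force: [0.0, 0.3, -0.2]
width: 0.0198
t 7.6 pos [ 0.439  -0.0416  0.0363] rpy [-3.141e+00  1.000e-03  2.030e-01] F [ 0.   0.3 -0.2] w 0.0198
shift [ 0.0117  0.0023 -0.1076] rz -0.0811
```

```bash
python3 -m crank '-1 .0117 .0023 -.05 0 0 -.0811;-1 .0117 .0023 -.1076 0 0 -.0811;-1 .0117 .0023 -.1076 0 0 -.0811;-1 .0117 .0023 -.1076 0 0 -.0811'
python3 - <<'E'
from m import *
snap("side","s5",(240,180,90,90),8)
snap("top","t5",(240,170,90,80),8)
E
python3 d.py .4437 -.0407 -.0067 -.0521
```

```text
t: 8.0
position: [0.4435, -0.0406, -0.0064]
orientation: [-3.141, 0.002, -0.044]
contact_force: [-0.2, 0.4, -0.2]
width: 0.0199
t 8.1 pos [ 0.445  -0.0409 -0.0049] rpy [ 3.141e+00 -2.000e-03 -4.400e-02] F [ 0.5 -0.6 -0.7] w 0.0196
shift [-0.0033  0.0006 -0.0046] rz -0.0025
```

Run:
```python
import cv2,numpy as np
a=cv2.imread('pics/s5_raw.png')[180:270,230:330];b=cv2.imread('pics/t5_raw.png')[170:260,240:330]
r=lambda i,w:cv2.resize(i,(w,int(w*i.shape[0]/i.shape[1])),interpolation=cv2.INTER_CUBIC)
A=r(a,440);B=r(b,360); h=max(len(A),len(B)); p=lambda i:cv2.copyMakeBorder(i,0,h-len(i),0,0,0)
cv2.imwrite('pics/j5.png',np.hstack([p(A),p(B)]))
```

```text
(no output)
```

View pics/j5.png

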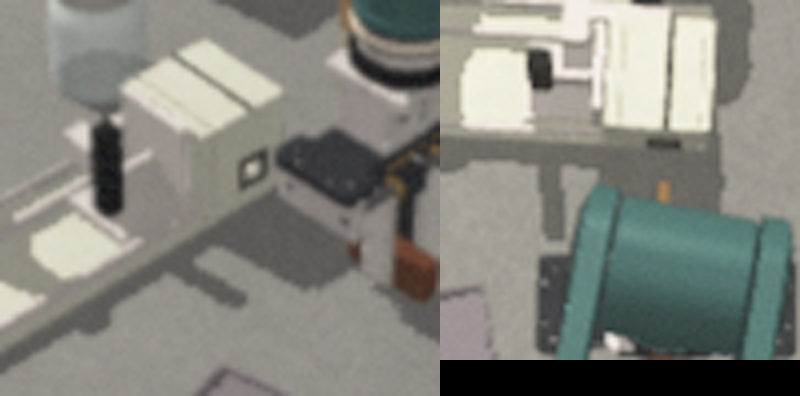

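The top crop shows the dowel tip at (664,182), lined up with the hole's black edge at (664,143). In the side view the gripper body hides the dowel.

Run:
```python
from m import *
t=at("top",295.6,215.5,.03); q=np.array([.6259,-.0031]); th=-.0521
R2=np.array([[np.cos(th),np.sin(th)],[-np.sin(th),np.cos(th)]])
print("tip",t,"rack",R2@(t[:2]-q))
t=at("top",240+(670-440)/4,170+143/4,.03);print(R2@(t[:2]-q))
P=bot.state();print(R2@(P["position"][:2]-q),P["orientation"])
```

```text
tip [ 0.54699723 -0.04517757  0.03      ] rack [-0.07660446 -0.04612945]
[-0.04625902 -0.05133421]
[-0.17866724 -0.0471974 ] [ 3.14122080e+00 -1.56039735e-03 -4.42636008e-02]
```

```bash
python3 -m crank '-1 .03 -.0015 -.002 0 0 -.0025;-1 .0624 -.0033 -.002 0 0 -.0025;-1 .0624 -.0033 -.002 0 0 -.0025'
python3 -m crank '-1 .025 -.0013 0 0 0 0;-1 .045 -.0023 0 0 0 0;-1 .045 -.0023 0 0 0 0'
```

```text
t: 8.4
position: [0.472, -0.0425, -0.0056]
orientation: [3.141, -0.003, -0.053]
contact_force: [0.3, -0.7, -0.7]
width: 0.0197
t: 8.7
position: [0.4882, -0.0431, -0.0066]
orientation: [3.142, -0.0, -0.053]
contact_force: [-0.4, 0.7, -0.6]
width: 0.0195
```

```bash
python3 d.py .4437 -.0407 -.0067 -.0521
python3 - <<'E'
from m import *
snap("top","t6")
E
```

```text
t 8.7 pos [ 0.4882 -0.0431 -0.0066] rpy [ 3.142 -0.    -0.053] F [-0.4  0.7 -0.6] w 0.0195
shift [-0.1112  0.006  -0.0002] rz 0.0004
```

It entered with no side force, so the tip is just short of the pad. Push on.

```bash
python3 -m crank '-1 .015 -.0008 0 0 0 0;-1 .02 -.001 0 0 0 0;-1 .02 -.001 0 0 0 0'
python3 -m crank '-1 .008 -.0004 0 0 0 0;-1 .012 -.0006 0 0 0 0;-1 .012 -.0006 0 0 0 0'
python3 - <<'E'
from m import *
snap("top","t7")
a=cv2.imread('pics/t6_raw.png');b=cv2.imread('pics/t7_raw.png')
d=(abs(a[160:210,190:285].astype(int)-b[160:210,190:285]).max(2)>40);print("rack change",d.sum())
E
```

```text
t: 9.05
position: [0.4935, -0.0433, -0.007]
orientation: [3.142, 0.004, -0.054]
contact_force: [-4.9, 0.1, 0.9]
width: 0.0198
t: 9.35
position: [0.4985, -0.0436, -0.0073]
orientation: [3.142, 0.004, -0.054]
contact_force: [-5.3, -0.4, -0.4]
width: 0.0197
rack change 519
```

```bash
python3 -m crank '-1 -.1 .0052 0 0 0 0;-1 -.18 .0094 0 0 0 0;-1 -.18 .0094 .06 0 0 0;-1 -.18 .0094 .15 0 0 0;-1 -.18 .0094 .15 0 0 .05;-1 -.18 .0094 .15 0 0 .05'
python3 - <<'E'
from m import *
snap("top","t8",(180,155,140,130),5)
E
python3 d.py .4211 .1615 .05 1.709
```

```text
t: 10.0
position: [0.4302, -0.0402, 0.0553]
orientation: [3.14, -0.006, 0.104]
contact_force: [-0.1, -0.0, -0.9]
width: 0.0196
t 10.05 pos [ 0.4291 -0.04    0.0541] rpy [ 3.141e+00 -3.000e-03  1.010e-01] F [-0.5  0.8 -1.3] w 0.0197
shift [-0.0199  0.5037 -0.0102] rz 0.5117
```

View pics/t8.png

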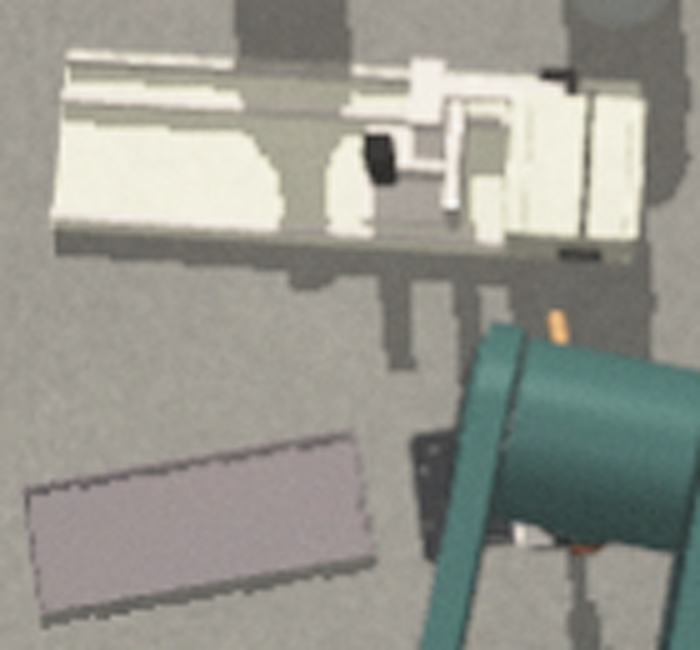

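The stop sprang open: the post moved from crop x≈424 to 380, about 25 mm. I'll return the poker.

```bash
python3 -m crank '-1 -.02 .12 0 0 0 .0477;-1 -.02 .24 0 0 0 .0954;-1 -.02 .3 0 0 0 .143;-1 -.02 .36 0 0 0 .19;-1 -.02 .42 0 0 0 .24;-1 -.02 .46 0 0 0 .28;-1 -.02 .5037 0 0 0 .34;-1 -.02 .5037 0 0 0 .5117;-1 -.02 .5037 0 0 0 .5117;-1 -.02 .5037 0 0 0 .5117'
python3 d.py .4211 .1615 -.018 1.712
```

```text
t: 11.05
position: [0.4196, 0.1619, 0.0522]
orientation: [-3.14, 0.0, 1.587]
contact_force: [0.0, 0.1, -0.2]
width: 0.02
t 11.05 pos [0.4196 0.1619 0.0522] rpy [-3.14   0.     1.587] F [ 0.   0.1 -0.2] w 0.02
shift [ 0.0038 -0.0009 -0.1754] rz 0.0398
```

```bash
python3 -m crank '-1 .0038 -.0009 0 0 0 .0398;-1 .0038 -.0009 -.09 0 0 .0398;-1 .0038 -.0009 -.155 0 0 .0398;-1 .0038 -.0009 -.173 0 0 .0398;-1 .0038 -.0009 -.175 0 0 .0398;-1 .0038 -.0009 -.175 0 0 .0398'
```

```text
t: 11.65
position: [0.4219, 0.1614, -0.0166]
orientation: [3.141, -0.0, 1.707]
contact_force: [0.4, -0.1, -0.1]
width: 0.0203
```

```bash
python3 -m crank '-1 0 0 -.004 0 0 0;-1 0 0 -.004 0 0 0'; python3 -m crank '-1 0 0 -.003 0 0 0;-1 0 0 -.003 0 0 0'
```

```text
t: 11.85
position: [0.4221, 0.1614, -0.0177]
orientation: [3.14, -0.0, 1.708]
contact_force: [-0.2, 0.4, -1.3]
width: 0.0198
t: 12.05
position: [0.4217, 0.1612, -0.0193]
orientation: [3.141, 0.0, 1.708]
contact_force: [-0.2, -1.1, -0.9]
width: 0.0196
```

```bash
python3 -m crank '-.3 0 0 0 0 0 0;-.2 0 0 0 0 0 0;-.2 0 0 0 0 0 0;-.2 0 0 .1 0 0 0;-.2 0 0 .2 0 0 0;-.2 0 0 .36 0 0 0;-.2 0 0 .36 0 0 0;-.2 0 0 .36 0 0 0'
python3 - <<'E'
from m import *
C1=(180,155); p=at("top",*o([(380,150)],C1,5)[0],.095); print(p)
q=np.array([.6259,-.0031]); th=-.0521
R2=np.array([[np.cos(th),np.sin(th)],[-np.sin(th),np.cos(th)]])
r=R2@(p[:2]-q); print(r)
for y in (r[1],.215+.049,.264+.005): print(y,R2.T@[0,y]+q)
E
python3 d.py .6296 .07 .125 1.519
```

```text
t: 12.85
position: [0.4237, 0.1618, 0.1278]
orientation: [3.135, -0.001, 1.708]
contact_force: [0.5, 0.8, -0.1]
width: 0.0376
[0.63229765 0.07165035 0.095     ]
[0.00249624 0.07498209]
0.07498209180781683 [0.6298048  0.07178035]
0.264 [0.63964818 0.26054178]
0.269 [0.63990856 0.26553499]
t 12.85 pos [0.4237 0.1618 0.1278] rpy [ 3.135e+00 -1.000e-03  1.708e+00] F [ 0.5  0.8 -0.1] w 0.0376
shift [ 0.5148 -0.2294 -0.0071] rz -0.0602
```

```bash
python3 -m crank '-.2 .517 -.225 0 0 0 -.06;-.2 .517 -.225 0 0 0 -.06;-.2 .517 -.225 0 0 0 -.06;-.2 .517 -.225 0 0 0 -.06;-.2 .517 -.225 0 0 0 -.06;-.2 .517 -.225 0 0 0 -.06;-.2 .517 -.225 -.12 0 0 -.06;-.2 .517 -.225 -.235 0 0 -.06;-.2 .517 -.225 -.235 0 0 -.06'
python3 -m crank '-1 0 0 0 0 0 0;-1 0 0 0 0 0 0;-1 0 0 0 0 0 0;-1 0 0 0 0 0 0;-1 0 0 0 0 0 0' 25
python3 d.py .640 .268 .034 1.519
```

```text
t: 13.75
position: [0.6256, 0.0713, 0.0226]
orientation: [-3.136, 0.001, 1.52]
contact_force: [5.7, -0.7, -4.5]
width: 0.0375
t: 14.25
position: [0.6356, 0.0708, 0.0274]
orientation: [3.125, 0.0, 1.519]
contact_force: [28.7, -1.1, -20.0]
width: 0.0179
t 14.25 pos [0.6356 0.0708 0.0274] rpy [3.125 0.    1.519] F [ 28.7  -1.1 -20. ] w 0.0179
shift [0.0109 0.4931 0.0164] rz 0.0001
```

```bash
python3 -m crank '-1 .01 0 0 0 0 0;-1 .01 0 0 0 0 0;-1 .01 0 0 0 0 0;-1 .01 0 0 0 0 0'
```

```text
t: 14.65
position: [0.6355, 0.0708, 0.0274]
orientation: [3.134, 0.001, 1.519]
contact_force: [17.2, -1.8, -14.4]
width: 0.0184
```

```bash
python3 -m crank '-.2 .005 0 0 0 0 0;-.2 .005 0 0 0 0 0;-.2 .005 0 0 0 0 0;-.2 .005 0 0 0 0 0' 20
python3 d.py .6355 .0708 .03 1.519
```

```text
t: 15.05
position: [0.6333, 0.0717, 0.0305]
orientation: [-3.14, -0.0, 1.52]
contact_force: [0.3, -0.3, -0.5]
width: 0.0373
t 15.05 pos [0.6333 0.0717 0.0305] rpy [-3.14 -0.    1.52] F [ 0.3 -0.3 -0.5] w 0.0373
shift [ 0.0054 -0.0022 -0.0012] rz -0.0004
```

```bash
python3 -m crank '-.2 .0055 0 0 0 0 0;-.2 .0055 0 0 0 0 0;-1 .0055 0 0 0 0 0;-1 .0055 0 0 0 0 0;-1 .0055 0 0 0 0 0;-1 .0055 0 0 0 0 0' 15
python3 d.py .640 .268 .034 1.519
```

```text
t: 15.65
position: [0.6356, 0.0712, 0.0306]
orientation: [-3.139, 0.0, 1.519]
contact_force: [-4.1, -0.2, 1.6]
width: 0.0182
t 15.65 pos [0.6356 0.0712 0.0306] rpy [-3.139  0.     1.519] F [-4.1 -0.2  1.6] w 0.0182
shift [0.0111 0.4919 0.0085] rz -0.0001
```

```bash
python3 -m crank '-1 .002 .04 0 0 0 0;-1 .0052 .1 0 0 0 0;-1 .0083 .16 0 0 0 0;-1 .0115 .22 0 0 0 0;-1 .0146 .28 0 0 0 0;-1 .0177 .34 0 0 0 0;-1 .0209 .4 0 0 0 0;-1 .0235 .45 0 0 0 0;-1 .0243 .466 0 0 0 0;-1 .0243 .466 0 0 0 0'
python3 d.py .640 .268 .034 1.519
```

```text
t: 16.65
position: [0.6522, 0.2574, 0.0306]
orientation: [3.129, 0.0, 1.519]
contact_force: [13.2, -1.7, -5.4]
width: 0.0184
t 16.65 pos [0.6522 0.2574 0.0306] rpy [3.129 0.    1.519] F [13.2 -1.7 -5.4] w 0.0184
shift [-0.0306  0.0266  0.0084] rz 0.0
```

```bash
python3 -m crank '1 0 0 0 0 0 0;-.1 0 0 0 0 0 0;-.1 0 0 0 0 0 0;-.1 0 0 .1 0 0 0;-.1 0 0 .2 0 0 0;-.1 -.3 -.3 .25 0 0 0;-.1 -.4 -.7 .25 0 0 0;-.1 -.4 -.7 .25 0 0 0;-.1 -.4 -.7 .25 0 0 0;-.1 -.4 -.7 .25 0 0 0'
python3 -m crank '1 0 -.3 0 0 0 0;1 0 -.5 0 0 0 0;1 0 -.5 0 0 0 0;1 0 -.5 0 0 0 0;1 0 -.5 0 0 0 0'
python3 - <<'E'
from m import *
C1=(180,155)
for a,b,z in [((52,220),(370,237),.018),((55,232),(640,262),.018),((65,50),(550,80),.018),((65,100),(410,122),.018)]:
    A,B=[at("top",*p,z) for p in o([a,b],C1,5)]; d=A-B; print(A,B,"yaw",-d[0]/d[1])
snap("top","t9",(180,150,140,120),5.7)
E
```

```text
t: 17.65
position: [0.5191, 0.0436, 0.127]
orientation: [3.141, -0.0, 1.521]
contact_force: [0.2, -0.3, 0.7]
width: 0.0422
t: 18.15
position: [0.5197, -0.1608, 0.1267]
orientation: [3.141, 0.002, 1.512]
contact_force: [0.2, 0.7, 0.2]
width: 0.0787
[0.61068647 0.28171238 0.018     ] [0.59450971 0.08316052 0.018     ] yaw -0.08147372688157897
[0.60302048 0.27975133 0.018     ] [ 0.57432426 -0.08352027  0.018     ] yaw -0.07899383142536641
[0.71998435 0.27465778 0.018     ] [ 0.69158332 -0.03131693  0.018     ] yaw -0.09282148746635369
[0.68742629 0.27428031 0.018     ] [0.66692892 0.05701466 0.018     ] yaw -0.09434240590227959
```

View pics/t9.png

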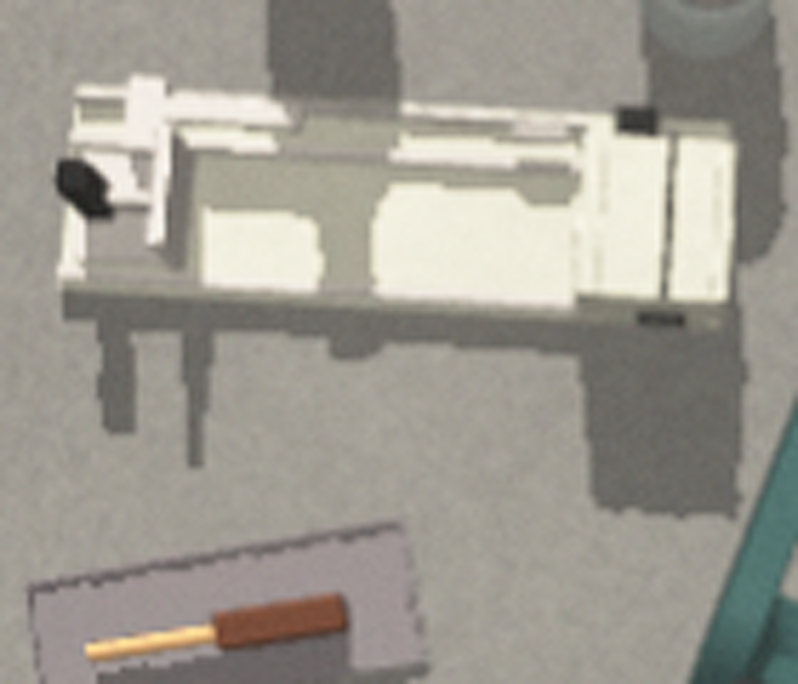

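The poker lies in its tray and the stop is fully open at the left. The long edges and the track of the pulled post both give a rack yaw of about -0.087, so I'll use that. I'll take the cartons across their 58 mm side, so no fingers end up between them. Carton a first.

```bash
python3 -m crank '1 .188 -.125 0 0 0 .0455;1 .188 -.125 0 0 0 .0455;1 .188 -.125 0 0 0 .0455;1 .188 -.125 -.1 0 0 .0455;1 .188 -.125 -.2 0 0 .0455;1 .188 -.125 -.272 0 0 .0455;1 .188 -.125 -.272 0 0 .0455;1 .188 -.125 -.272 0 0 .0455'
python3 -m crank '-1 0 0 0 0 0 0;-1 0 0 0 0 0 0;-1 0 0 0 0 0 0;-1 0 0 0 0 0 0;-1 0 0 0 0 0 0' 30
python3 d.py .6308 .0189 .16 1.484
```

```text
t: 19.0
position: [0.5956, -0.2038, 0.0186]
orientation: [-3.142, -0.001, 1.664]
contact_force: [-0.4, 0.3, 0.4]
width: 0.0941
t: 19.5
position: [0.5953, -0.2057, 0.0186]
orientation: [-3.141, 0.0, 1.662]
contact_force: [-0.6, -0.4, 7.6]
width: 0.0576
t 19.5 pos [ 0.5953 -0.2057  0.0186] rpy [-3.141  0.     1.662] F [-0.6 -0.4  7.6] w 0.0576
shift [0.0887 0.5615 0.3536] rz -0.0568
```

```bash
python3 -m crank '-1 0 0 .12 0 0 0;-1 0 0 .24 0 0 0;-1 0 0 .35 0 0 0;-1 .0887 .574 .35 0 0 -.057;-1 .0887 .574 .35 0 0 -.057;-1 .0887 .574 .35 0 0 -.057;-1 .0887 .574 .35 0 0 -.057;-1 .0887 .574 .35 0 0 -.057;-1 .0887 .574 .35 0 0 -.057;-1 .0887 .574 .35 0 0 -.057'
python3 -m crank '-1 0 0 -.1 0 0 0;-1 0 0 -.2 0 0 0;-1 0 0 -.28 0 0 0;-1 0 0 -.28 0 0 0;-1 0 0 -.28 0 0 0'
python3 d.py .6308 .0239 .0266 1.484
python3 - <<'E'
from m import *
snap("top","t10");snap("side","s10")
E
```

```text
t: 20.5
position: [0.6308, 0.0247, 0.1572]
orientation: [-3.14, 0.001, 1.485]
contact_force: [0.3, 0.4, -1.5]
width: 0.0577
t: 21.0
position: [0.6308, 0.0227, 0.0458]
orientation: [-3.14, 0.0, 1.482]
contact_force: [-0.5, -0.2, -1.0]
width: 0.0575
t 21.0 pos [0.6308 0.0227 0.0458] rpy [-3.14   0.     1.482] F [-0.5 -0.2 -1. ] w 0.0575
shift [-0.0001  0.0029 -0.0481] rz 0.0008
```

Run:
```python
import cv2,numpy as np
a=cv2.imread('pics/s10_raw.png')[170:270,200:300];b=cv2.imread('pics/t10_raw.png')[150:250,230:330]
cv2.imwrite('pics/j10.png',cv2.resize(np.hstack([a,b]),None,fx=4,fy=4,interpolation=cv2.INTER_CUBIC))
```

```text
(no output)
```

View pics/j10.png

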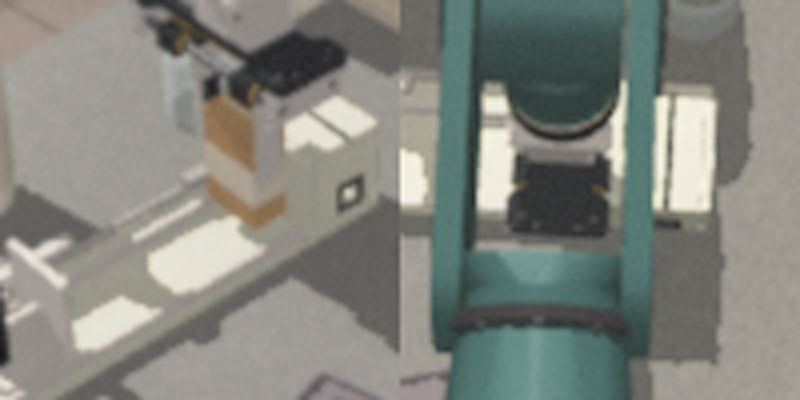

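Run:
```python
from m import *
th=-.087;R2=np.array([[np.cos(th),np.sin(th)],[-np.sin(th),np.cos(th)]]);q=np.array([.6281,-.003])
for X,Y in((258,228),(207,190),(285,215)):
  p=at("side",200+X/4,170+Y/4,.0275); print(p.round(4),(R2@(p[:2]-q)).round(4))
```

```text
[0.6023 0.0325 0.0275] [-0.0288  0.0332]
[0.664  0.0268 0.0275] [0.0332 0.0328]
[0.5974 0.007  0.0275] [-0.0314  0.0073]
```

The carton hangs upright just in front of the wall. It is 1-2 mm clear and centred in the channel to within about 2 mm. Lower and release.

```bash
python3 -m crank '-1 0 .005 -.02 0 0 0;-1 0 .005 -.04 0 0 0;-1 0 .005 -.04 0 0 0;-1 0 .005 -.04 0 0 0'
python3 -m crank '-1 0 0 -.005 0 0 0;-1 0 0 -.005 0 0 0'
python3 -m crank '-1 0 0 -.005 0 0 0;-1 0 0 -.005 0 0 0'
```

```text
t: 21.5
position: [0.6308, 0.0263, 0.0296]
orientation: [-3.141, 0.0, 1.484]
contact_force: [0.3, -0.4, -1.6]
width: 0.0576
t: 21.7
position: [0.6311, 0.0262, 0.0279]
orientation: [3.142, 0.0, 1.484]
contact_force: [0.0, 0.6, -1.3]
width: 0.058
t: 21.9
position: [0.6316, 0.0262, 0.0265]
orientation: [3.14, -0.0, 1.483]
contact_force: [-0.0, 0.0, 0.2]
width: 0.0577
```

```bash
python3 -m crank '.5 0 0 0 0 0 0;.5 0 0 0 0 0 0;.5 0 0 0 0 0 0;.5 0 0 .1 0 0 0;.5 0 0 .2 0 0 0;.5 0 0 .28 0 0 0'
python3 -m crank '1 -.113 -.795 0 0 0 -.018;1 -.113 -.795 0 0 0 -.018;1 -.113 -.795 0 0 0 -.018;1 -.113 -.795 0 0 0 -.018;1 -.113 -.795 0 0 0 -.018;1 -.113 -.795 0 0 0 -.018;1 -.113 -.795 0 0 0 -.018;1 -.113 -.795 0 0 0 -.018;1 -.113 -.795 0 0 0 -.018'
python3 d.py .5857 -.2919 .0186 1.4264
python3 - <<'E'
from m import *
snap("top","t11")
b=cv2.imread('pics/t11_raw.png'); cv2.imwrite('pics/x.png',b)
hsv=cv2.cvtColor(b,cv2.COLOR_BGR2HSV); m=cv2.inRange(hsv,(8,80,150),(22,255,255))
n,_,st,ce=cv2.connectedComponentsWithStats(m)
for s,c in zip(st[1:],ce[1:]):
    if s[4]>60: print(s,c.round(1),at("top",*c,.1 if c[1]<210 and c[0]<300 else .092).round(4))
E
```

```text
t: 22.5
position: [0.6316, 0.0261, 0.1404]
orientation: [3.14, -0.0, 1.483]
contact_force: [0.3, 0.5, 0.1]
width: 0.0708
t: 23.4
position: [0.5859, -0.2915, 0.1378]
orientation: [-3.141, -0.001, 1.426]
contact_force: [0.2, 0.0, -1.3]
width: 0.0941
t 23.4 pos [ 0.5859 -0.2915  0.1378] rpy [-3.141e+00 -1.000e-03  1.426e+00] F [ 0.2  0.  -1.3] w 0.0941
shift [-0.0005 -0.0011 -0.2979] rz 0.0
[  0  84  11 119 756] [  3.6 134.6] [0.8186 0.8707 0.1   ]
[  81   85   68   47 2498] [113.9 107.9] [0.8874 0.5076 0.1   ]
[ 463  160   75   37 1599] [504.1 177. ] [ 0.6384 -0.6826  0.092 ]
[268 175  12  20 192] [273.2 184.5] [0.63   0.0198 0.1   ]
[ 40 195  50  44 811] [ 63.7 216.6] [0.5524 0.6515 0.092 ]
[405 195  11  10  75] [410.5 199.7] [ 0.5757 -0.3843  0.092 ]
[195 260  23   6  69] [206.1 262.3] [0.4086 0.218  0.092 ]
[377 296  16  29 109] [384.9 309.2] [ 0.2618 -0.2886  0.092 ]
```

```bash
python3 -m crank '1 0 0 -.12 0 0 0;1 0 0 -.24 0 0 0;1 0 0 -.298 0 0 0;1 0 0 -.298 0 0 0;-1 0 0 -.298 0 0 0;-1 0 0 -.298 0 0 0;-1 0 0 -.298 0 0 0;-1 0 0 -.298 0 0 0;-1 0 0 -.298 0 0 0;-1 0 0 -.298 0 0 0'
python3 -m crank '-1 0 0 .12 0 0 0;-1 0 0 .24 0 0 0;-1 0 0 .35 0 0 0;-1 0 0 .35 0 0 0'
python3 -m crank '-1 .1213 .873 0 0 0 .0183;-1 .1213 .873 0 0 0 .0183;-1 .1213 .873 0 0 0 .0183;-1 .1213 .873 0 0 0 .0183;-1 .1213 .873 0 0 0 .0183;-1 .1213 .873 0 0 0 .0183;-1 .1213 .873 0 0 0 .0183;-1 .1213 .873 0 0 0 .0183;-1 .1213 .873 0 0 0 .0183'
python3 d.py .6342 .0573 .030 1.484
```

```text
t: 24.45
position: [0.5861, -0.2922, 0.0201]
orientation: [3.141, 0.001, 1.427]
contact_force: [-1.2, 0.2, 4.9]
width: 0.058
t: 24.85
position: [0.5895, -0.294, 0.1679]
orientation: [3.127, 0.006, 1.427]
contact_force: [-0.5, -1.1, -0.1]
width: 0.0573
t: 25.75
position: [0.6337, 0.0588, 0.1565]
orientation: [-3.139, 0.001, 1.487]
contact_force: [-0.1, -0.5, -1.2]
width: 0.0581
t 25.75 pos [0.6337 0.0588 0.1565] rpy [-3.139e+00  1.000e-03  1.487e+00] F [-0.1 -0.5 -1.2] w 0.0581
shift [ 0.0013 -0.0038 -0.3163] rz -0.0011
```

```bash
python3 -m crank '-1 .001 -.003 -.11 0 0 0;-1 .001 -.003 -.21 0 0 0;-1 .001 -.003 -.3 0 0 0;-1 .001 -.003 -.314 0 0 0;-1 .001 -.003 -.314 0 0 0'
python3 -m crank '-1 0 0 -.009 0 0 0;-1 0 0 -.009 0 0 0;-1 0 0 -.009 0 0 0'
```

```text
t: 26.25
position: [0.6335, 0.0545, 0.0314]
orientation: [-3.138, 0.001, 1.482]
contact_force: [-0.1, 0.4, -2.2]
width: 0.0583
t: 26.55
position: [0.6356, 0.056, 0.0309]
orientation: [3.139, -0.0, 1.484]
contact_force: [0.2, 0.1, -1.2]
width: 0.058
```

```bash
python3 -m crank '-1 0 0 -.006 0 0 0;-1 0 0 -.006 0 0 0;-1 0 0 -.006 0 0 0'
```

```text
t: 26.85
position: [0.6354, 0.0562, 0.0278]
orientation: [3.14, -0.0, 1.485]
contact_force: [0.6, 0.2, -0.1]
width: 0.0582
```

```bash
python3 -m crank '.5 0 0 0 0 0 0;.5 0 0 0 0 0 0;.5 0 0 0 0 0 0;.5 0 0 .1 0 0 0;.5 0 0 .2 0 0 0;.5 0 0 .28 0 0 0;.5 0 -.1 .28 0 0 0;.5 0 -.2 .28 0 0 0;.5 0 -.3 .28 0 0 0'
python3 -m crank '1 -.102 -.8 0 0 0 -.015;1 -.102 -.8 0 0 0 -.015;1 -.102 -.8 0 0 0 -.015;1 -.102 -.8 0 0 0 -.015;1 -.102 -.8 0 0 0 -.015;1 -.102 -.8 0 0 0 -.015;1 -.102 -.8 0 0 0 -.015;1 -.102 -.8 0 0 0 -.015;1 -.102 -.8 0 0 0 -.015;1 -.102 -.8 0 0 0 -.015'
python3 d.py .5945 -.3837 .0186 1.4363
```

```text
t: 27.75
position: [0.6349, -0.0647, 0.1398]
orientation: [3.14, 0.0, 1.486]
contact_force: [-0.1, -0.9, -0.5]
width: 0.0701
t: 28.75
position: [0.5945, -0.3824, 0.1393]
orientation: [3.141, -0.001, 1.439]
contact_force: [-0.1, -0.4, -0.7]
width: 0.094
t 28.75 pos [ 0.5945 -0.3824  0.1393] rpy [ 3.141e+00 -1.000e-03  1.439e+00] F [-0.1 -0.4 -0.7] w 0.094
shift [-1.000e-04 -3.400e-03 -3.018e-01] rz -0.0008
```

```bash
python3 -m crank '.6 0 .009 0 0 0 0;.6 0 .009 0 0 0 0;.6 0 .009 -.12 0 0 0;.6 0 .009 -.24 0 0 0;.6 0 .009 -.3 0 0 0;.6 0 .009 -.3 0 0 0'
python3 -m crank '-1 0 0 0 0 0 0;-1 0 0 0 0 0 0;-1 0 0 0 0 0 0;-1 0 0 0 0 0 0;-1 0 0 0 0 0 0'
python3 -m crank '-1 0 0 .12 0 0 0;-1 0 0 .24 0 0 0;-1 0 0 .35 0 0 0;-1 0 .1 .35 0 0 0;-1 0 .2 .35 0 0 0;-1 0 .3 .35 0 0 0;-1 0 .3 .35 0 0 0'
python3 -m crank '-1 .1088 .89 0 0 0 .015;-1 .1088 .89 0 0 0 .015;-1 .1088 .89 0 0 0 .015;-1 .1088 .89 0 0 0 .015;-1 .1088 .89 0 0 0 .015;-1 .1088 .89 0 0 0 .015;-1 .1088 .89 0 0 0 .015;-1 .1088 .89 0 0 0 .015;-1 .1088 .89 0 0 0 .015;-1 .1088 .89 0 0 0 .015'
python3 d.py .638 .098 .030 1.484
```

```text
t: 29.35
position: [0.591, -0.3768, 0.013]
orientation: [-3.132, -0.006, 1.438]
contact_force: [-0.5, 0.3, -0.2]
width: 0.0751
t: 29.85
position: [0.5957, -0.3813, 0.0228]
orientation: [3.136, 0.003, 1.437]
contact_force: [0.0, 1.1, 6.8]
width: 0.0582
t: 30.55
position: [0.5945, -0.2552, 0.1602]
orientation: [3.141, -0.002, 1.443]
contact_force: [-0.5, -0.4, -2.3]
width: 0.0581
t: 31.55
position: [0.6377, 0.0943, 0.1591]
orientation: [3.141, 0.001, 1.483]
contact_force: [0.0, -0.5, -1.6]
width: 0.0579
t 31.55 pos [0.6377 0.0943 0.1591] rpy [3.141e+00 1.000e-03 1.483e+00] F [ 0.  -0.5 -1.6] w 0.0579
shift [ 0.0007  0.0092 -0.3227] rz 0.0002
```

```bash
python3 -m crank '-1 0 .0075 -.11 0 0 0;-1 0 .0075 -.21 0 0 0;-1 0 .0075 -.29 0 0 0;-1 0 .0075 -.315 0 0 0;-1 0 .0075 -.315 0 0 0;-1 0 .0075 -.315 0 0 0'
python3 -m crank '-1 0 0 -.006 0 0 0;-1 0 0 -.006 0 0 0;-1 0 0 -.006 0 0 0'
python3 -m crank '-1 0 0 -.005 0 0 0;-1 0 0 -.005 0 0 0;-1 0 0 -.005 0 0 0'
```

```text
t: 32.15
position: [0.6385, 0.0971, 0.0343]
orientation: [3.14, -0.0, 1.482]
contact_force: [1.0, 0.3, -1.1]
width: 0.0579
t: 32.45
position: [0.6378, 0.0986, 0.0311]
orientation: [3.141, -0.0, 1.484]
contact_force: [-0.2, -0.8, -1.2]
width: 0.0576
t: 32.75
position: [0.6381, 0.0988, 0.0305]
orientation: [3.14, 0.0, 1.485]
contact_force: [-1.5, -0.8, 5.6]
width: 0.0581
```

```bash
python3 -m crank '.5 0 0 0 0 0 0;.5 0 0 0 0 0 0;.5 0 0 0 0 0 0;.5 0 0 .1 0 0 0;.5 0 0 .2 0 0 0;.5 0 0 .28 0 0 0;.5 0 -.1 .28 0 0 0;.5 0 -.2 .28 0 0 0;.5 0 -.2 .28 0 0 0'
python3 -m crank '1 -.5065 -.779 0 0 0 .0746;1 -.5065 -.779 0 0 0 .0746;1 -.5065 -.779 0 0 0 .0746;1 -.5065 -.779 0 0 0 .0746;1 -.5065 -.779 0 0 0 .0746;1 -.5065 -.779 0 0 0 .0746;1 -.5065 -.779 0 0 0 .0746;1 -.5065 -.779 0 0 0 .0746;1 -.5065 -.779 0 0 0 .0746;1 -.5065 -.779 0 0 0 .0746'
python3 d.py .4354 -.2932 .0186 1.7195
python3 - <<'E'
from m import *
snap("top","t12")
b=cv2.imread('pics/t12_raw.png')
hsv=cv2.cvtColor(b,cv2.COLOR_BGR2HSV); m=cv2.inRange(hsv,(8,80,150),(22,255,255))
n,_,st,ce=cv2.connectedComponentsWithStats(m)
for s,c in zip(st[1:],ce[1:]):
    if s[4]>60: print(s,c.round(1),at("top",*c,.1 if c[1]<210 and c[0]<300 else .092).round(4))
E
```

```text
t: 33.65
position: [0.6377, 0.0142, 0.1407]
orientation: [3.141, 0.002, 1.479]
contact_force: [-0.6, 0.1, 0.9]
width: 0.0707
t: 34.65
position: [0.4352, -0.2922, 0.1404]
orientation: [3.141, -0.001, 1.718]
contact_force: [1.3, -0.9, 0.2]
width: 0.094
t 34.65 pos [ 0.4352 -0.2922  0.1404] rpy [ 3.141e+00 -1.000e-03  1.718e+00] F [ 1.3 -0.9  0.2] w 0.094
shift [ 0.0004 -0.0024 -0.3046] rz 0.0004
[  0  84  11 119 757] [  3.6 134.6] [0.8186 0.8707 0.1   ]
[  81   85   68   47 2500] [113.9 107.9] [0.8873 0.5077 0.1   ]
[ 465  160   73   36 1597] [504. 177.] [ 0.6386 -0.6825  0.092 ]
[242 173  12  21 199] [247.6 183.2] [0.636  0.0949 0.1   ]
[255 174  25  21 414] [266.8 184.2] [0.6314 0.0385 0.1   ]
[ 40 195  50  44 817] [ 63.7 216.5] [0.5525 0.6516 0.092 ]
[199 273  23   6  73] [209.9 275.4] [0.371  0.2074 0.092 ]
```

The cartons stand as planned. The dowel's image moved about 13 px, so the poker has been knocked; I'll mend that after the cartons. Carton d next.

```bash
python3 -m crank '1 0 -.0024 -.12 0 0 0;1 0 -.0024 -.24 0 0 0;1 0 -.0024 -.304 0 0 0;1 0 -.0024 -.304 0 0 0;1 0 -.0024 -.304 0 0 0;-1 0 -.0024 -.304 0 0 0;-1 0 -.0024 -.304 0 0 0;-1 0 -.0024 -.304 0 0 0;-1 0 -.0024 -.304 0 0 0;-1 0 -.0024 -.304 0 0 0'
python3 -m crank '-1 0 0 .12 0 0 0;-1 0 0 .24 0 0 0;-1 0 0 .35 0 0 0;-1 0 .1 .35 0 0 0;-1 0 .2 .35 0 0 0;-1 0 .2 .35 0 0 0'
python3 -m crank '-1 .514 .8655 0 0 0 -.075;-1 .514 .8655 0 0 0 -.075;-1 .514 .8655 0 0 0 -.075;-1 .514 .8655 0 0 0 -.075;-1 .514 .8655 0 0 0 -.075;-1 .514 .8655 0 0 0 -.075;-1 .514 .8655 0 0 0 -.075;-1 .514 .8655 0 0 0 -.075;-1 .514 .8655 0 0 0 -.075;-1 .514 .8655 0 0 0 -.075'
python3 d.py .641 .133 .030 1.484
```

```text
t: 35.7
position: [0.435, -0.2941, 0.0197]
orientation: [3.141, 0.001, 1.719]
contact_force: [1.3, 0.8, 6.1]
width: 0.0578
t: 36.3
position: [0.4349, -0.2103, 0.1598]
orientation: [3.14, -0.001, 1.723]
contact_force: [-0.2, -0.3, -1.4]
width: 0.0577
t: 37.3
position: [0.6407, 0.1332, 0.1573]
orientation: [-3.139, 0.001, 1.485]
contact_force: [1.0, 0.6, -1.6]
width: 0.0576
t 37.3 pos [0.6407 0.1332 0.1573] rpy [-3.139e+00  1.000e-03  1.485e+00] F [ 1.   0.6 -1.6] w 0.0576
shift [ 0.0007 -0.0004 -0.3184] rz -0.0004
```

```bash
python3 -m crank '-1 0 0 -.11 0 0 0;-1 0 0 -.21 0 0 0;-1 0 0 -.29 0 0 0;-1 0 0 -.315 0 0 0;-1 0 0 -.315 0 0 0;-1 0 0 -.315 0 0 0'
python3 -m crank '-1 0 0 -.007 0 0 0;-1 0 0 -.007 0 0 0;-1 0 0 -.007 0 0 0'
python3 -m crank '-1 0 0 -.003 0 0 0;-1 0 0 -.003 0 0 0;-1 0 0 -.003 0 0 0'
```

```text
t: 37.9
position: [0.6419, 0.1315, 0.0356]
orientation: [3.138, -0.001, 1.482]
contact_force: [-0.1, -0.6, -0.3]
width: 0.0575
t: 38.2
position: [0.6411, 0.1325, 0.0315]
orientation: [3.14, -0.0, 1.483]
contact_force: [-0.7, -0.1, -1.1]
width: 0.0577
t: 38.5
position: [0.6405, 0.1325, 0.029]
orientation: [-3.141, 0.0, 1.483]
contact_force: [-0.5, 1.3, -1.1]
width: 0.0578
```

```bash
python3 -m crank '-1 0 0 -.004 0 0 0;-1 0 0 -.004 0 0 0;-1 0 0 -.004 0 0 0'
```

```text
t: 38.8
position: [0.6408, 0.1325, 0.0278]
orientation: [3.141, -0.0, 1.483]
contact_force: [1.6, 0.7, 0.4]
width: 0.0583
```

```bash
python3 -m crank '.5 0 0 0 0 0 0;.5 0 0 0 0 0 0;.5 0 0 0 0 0 0;.5 0 0 .1 0 0 0;.5 0 0 .2 0 0 0;.5 0 0 .28 0 0 0;.5 -.1 -.1 .28 0 0 0;.5 -.1 -.2 .28 0 0 0;.5 -.1 -.3 .28 0 0 0;.5 -.1 -.4 .28 0 0 0'
python3 -m crank '1 -.364 -.868 0 0 0 .0894;1 -.364 -.868 0 0 0 .0894;1 -.364 -.868 0 0 0 .0894;1 -.364 -.868 0 0 0 .0894;1 -.364 -.868 0 0 0 .0894;1 -.364 -.868 0 0 0 .0894;1 -.364 -.868 0 0 0 .0894;1 -.364 -.868 0 0 0 .0894;1 -.364 -.868 0 0 0 .0894;1 -.364 -.868 0 0 0 .0894'
python3 d.py .4553 -.3748 .0186 1.764
python3 - <<'E'
from m import *
snap("top","t13")
b=cv2.imread('pics/t13_raw.png')
hsv=cv2.cvtColor(b,cv2.COLOR_BGR2HSV); m=cv2.inRange(hsv,(8,80,150),(22,255,255))
n,_,st,ce=cv2.connectedComponentsWithStats(m)
for s,c in zip(st[1:],ce[1:]):
    if s[4]>60: print(s,c.round(1),at("top",*c,.1 if c[1]<210 and c[0]<300 else .092).round(4))
E
```

```text
t: 39.8
position: [0.6001, -0.0289, 0.14]
orientation: [3.141, 0.0, 1.484]
contact_force: [0.4, 0.2, -0.7]
width: 0.0708
t: 40.8
position: [0.4547, -0.3749, 0.1394]
orientation: [3.141, -0.001, 1.763]
contact_force: [0.3, -0.3, -0.3]
width: 0.094
t 40.8 pos [ 0.4547 -0.3749  0.1394] rpy [ 3.141e+00 -1.000e-03  1.763e+00] F [ 0.3 -0.3 -0.3] w 0.094
shift [ 1.500e-03  2.000e-04 -3.019e-01] rz 0.0005
[  0  84  11 119 756] [  3.6 134.5] [0.8188 0.8707 0.1   ]
[  81   85   68   47 2499] [113.9 107.9] [0.8875 0.5077 0.1   ]
[ 463  160   75   36 1587] [504.3 177. ] [ 0.6385 -0.6833  0.092 ]
[229 173  12  20 200] [234.4 182.5] [0.6392 0.1335 0.1   ]
[241 173  13  21 211] [247.2 183.3] [0.6359 0.0958 0.1   ]
[255 174  25  21 415] [266.8 184.2] [0.6314 0.0386 0.1   ]
[ 39 195  51  44 815] [ 63.7 216.5] [0.5525 0.6516 0.092 ]
[403 231  12  15 106] [408.3 236.9] [ 0.466  -0.3694  0.092 ]
[199 272  23   7  72] [210.  275.4] [0.3712 0.207  0.092 ]
```

```bash
python3 -m crank '1 .0015 0 -.12 0 0 0;1 .0015 0 -.24 0 0 0;1 .0015 0 -.302 0 0 0;1 .0015 0 -.302 0 0 0;1 .0015 0 -.302 0 0 0;-1 .0015 0 -.302 0 0 0;-1 .0015 0 -.302 0 0 0;-1 .0015 0 -.302 0 0 0;-1 .0015 0 -.302 0 0 0;-1 .0015 0 -.302 0 0 0'
python3 -m crank '-1 0 0 .12 0 0 0;-1 0 0 .24 0 0 0;-1 0 0 .35 0 0 0;-1 0 .1 .35 0 0 0;-1 .05 .2 .35 0 0 0;-1 .1 .3 .35 0 0 0;-1 .15 .4 .35 0 0 0;-1 .15 .4 .35 0 0 0'
python3 -m crank '-1 .3225 .9595 0 0 0 -.089;-1 .3225 .9595 0 0 0 -.089;-1 .3225 .9595 0 0 0 -.089;-1 .3225 .9595 0 0 0 -.089;-1 .3225 .9595 0 0 0 -.089;-1 .3225 .9595 0 0 0 -.089;-1 .3225 .9595 0 0 0 -.089;-1 .3225 .9595 0 0 0 -.089;-1 .3225 .9595 0 0 0 -.089;-1 .3225 .9595 0 0 0 -.089'
python3 d.py .644 .169 .030 1.484
```

```text
t: 41.85
position: [0.4554, -0.3752, 0.0194]
orientation: [-3.141, 0.001, 1.764]
contact_force: [-0.4, 0.5, 5.7]
width: 0.058
t: 42.65
position: [0.5172, -0.2098, 0.1584]
orientation: [3.14, -0.003, 1.771]
contact_force: [-0.1, 0.1, -0.8]
width: 0.0582
t: 43.65
position: [0.6445, 0.1701, 0.1574]
orientation: [-3.14, 0.001, 1.487]
contact_force: [-0.1, -0.1, -1.6]
width: 0.0583
t 43.65 pos [0.6445 0.1701 0.1574] rpy [-3.140e+00  1.000e-03  1.487e+00] F [-0.1 -0.1 -1.6] w 0.0583
shift [-0.0012 -0.0027 -0.3185] rz -0.0009
```

```bash
python3 -m crank '-1 -.001 0 -.11 0 0 0;-1 -.001 0 -.21 0 0 0;-1 -.001 0 -.29 0 0 0;-1 -.001 0 -.317 0 0 0;-1 -.001 0 -.317 0 0 0;-1 -.001 0 -.317 0 0 0'
python3 -m crank '-1 0 0 -.007 0 0 0;-1 0 0 -.007 0 0 0;-1 0 0 -.007 0 0 0'
python3 -m crank '-1 0 0 -.004 0 0 0;-1 0 0 -.004 0 0 0;-1 0 0 -.004 0 0 0'
```

```text
t: 44.25
position: [0.6454, 0.1677, 0.0338]
orientation: [3.139, -0.0, 1.483]
contact_force: [-0.2, 0.1, -1.4]
width: 0.0582
t: 44.55
position: [0.6446, 0.169, 0.03]
orientation: [3.14, -0.0, 1.484]
contact_force: [0.2, 0.4, -1.6]
width: 0.0581
t: 44.85
position: [0.644, 0.1691, 0.0274]
orientation: [-3.141, 0.0, 1.485]
contact_force: [-0.2, -0.4, -1.5]
width: 0.0579
```

```bash
python3 -m crank '-1 0 0 -.004 0 0 0;-1 0 0 -.004 0 0 0;-1 0 0 -.004 0 0 0'
```

```text
t: 45.15
position: [0.6442, 0.1692, 0.0273]
orientation: [3.141, -0.0, 1.485]
contact_force: [-1.9, 0.3, 5.0]
width: 0.0579
```

```bash
python3 -m crank '.5 0 0 0 0 0 0;.5 0 0 0 0 0 0;.5 0 0 0 0 0 0;.5 0 0 .1 0 0 0;.5 0 0 .2 0 0 0;.5 0 0 .28 0 0 0;-.1 .0195 .1 .28 0 0 0;-.1 .0195 .2205 .28 0 0 0;-.1 .0195 .2205 .28 0 0 0;-.1 .0195 .2205 .28 0 0 0'
python3 -m crank '-.1 0 0 -.12 0 0 0;-.1 0 0 -.24 0 0 0;-.1 0 0 -.265 0 0 0;-.1 0 0 -.265 0 0 0;-.1 0 0 -.265 0 0 0'
python3 d.py .652 .2574 .033 1.484
```

```text
t: 46.15
position: [0.6516, 0.2581, 0.137]
orientation: [-3.141, 0.001, 1.486]
contact_force: [-0.1, -0.4, -0.7]
width: 0.0432
t: 46.65
position: [0.6536, 0.2569, 0.0345]
orientation: [3.138, -0.001, 1.483]
contact_force: [0.1, -0.4, 0.9]
width: 0.0425
t 46.65 pos [0.6536 0.2569 0.0345] rpy [ 3.138e+00 -1.000e-03  1.483e+00] F [ 0.1 -0.4  0.9] w 0.0425
shift [-0.004   0.0014 -0.0038] rz 0.0002
```

```bash
python3 -m crank '-1 0 0 0 0 0 0;-1 0 0 0 0 0 0;-1 0 0 0 0 0 0;-1 0 0 0 0 0 0;-1 -.0025 -.03 0 0 0 0;-1 -.0055 -.06 0 0 0 0;-1 -.007 -.08 0 0 0 0;-1 -.0078 -.09 0 0 0 0;-1 -.0078 -.09 0 0 0 0' 20
python3 -m crank '-1 -.0008 -.01 0 0 0 0;-1 -.0017 -.02 0 0 0 0;-1 -.0017 -.02 0 0 0 0'
```

```text
t: 47.55
position: [0.6488, 0.2208, 0.0336]
orientation: [3.141, -0.001, 1.484]
contact_force: [-2.8, 1.2, 6.0]
width: 0.0177
t: 47.85
position: [0.6482, 0.2139, 0.0337]
orientation: [3.14, -0.003, 1.485]
contact_force: [-1.2, 2.6, 5.8]
width: 0.0176
```

```bash
python3 -m crank '-1 -.0004 -.005 0 0 0 0;-1 -.0009 -.01 0 0 0 0;-1 -.0009 -.01 0 0 0 0'
python3 -m crank '-1 -.0004 -.005 0 0 0 0;-1 -.0009 -.01 0 0 0 0;-1 -.0009 -.01 0 0 0 0'
python3 -m crank '-1 -.0004 -.005 0 0 0 0;-1 -.0004 -.005 0 0 0 0'
```

```text
t: 48.15
position: [0.648, 0.2106, 0.0337]
orientation: [3.14, -0.003, 1.485]
contact_force: [-1.5, 4.8, 5.5]
width: 0.0181
t: 48.45
position: [0.6476, 0.207, 0.0336]
orientation: [3.14, -0.004, 1.485]
contact_force: [-1.3, 4.6, 5.5]
width: 0.018
t: 48.65
position: [0.6474, 0.2051, 0.0336]
orientation: [3.14, -0.004, 1.485]
contact_force: [-1.5, 4.7, 5.1]
width: 0.0177
```

```bash
python3 -m crank '-1 -.0004 -.005 0 0 0 0;-1 -.0004 -.005 0 0 0 0;-1 -.0004 -.005 0 0 0 0'
python3 -m crank '-1 -.0004 -.005 0 0 0 0;-1 -.0004 -.005 0 0 0 0;-1 -.0004 -.005 0 0 0 0'
```

```text
t: 48.95
position: [0.6473, 0.2031, 0.0336]
orientation: [3.14, -0.004, 1.485]
contact_force: [-0.8, 5.2, 4.9]
width: 0.0182
t: 49.25
position: [0.6473, 0.2028, 0.0336]
orientation: [3.14, -0.007, 1.486]
contact_force: [-0.7, 8.5, 5.2]
width: 0.0176
```

```bash
python3 -m crank '-1 -.0004 -.006 0 0 0 0;-1 -.0004 -.006 0 0 0 0;-1 -.0004 -.006 0 0 0 0'
python3 -m crank '-1 0 .012 0 0 0 0;-1 0 .012 0 0 0 0'
python3 -m crank '-.1 0 0 0 0 0 0;-.1 0 0 0 0 0 0;-.1 0 0 .1 0 0 0;-.1 0 0 .2 0 0 0;-.1 0 0 .28 0 0 0;-.1 -.3 -.2 .28 0 0 0;-.1 -.5 -.4 .28 0 0 0;-.1 -.5 -.6 .28 0 0 0;-.1 -.5 -.8 .28 0 0 0;-.1 -.5 -.8 .28 0 0 0'
python3 -m crank '-.1 0 -.2 0 0 0 0;-.1 0 -.2 0 0 0 0;-.1 0 -.2 0 0 0 0'
python3 - <<'E'
from m import *
snap("top","t14");snap("side","s14")
a=cv2.imread('pics/t14_raw.png')[160:295,180:310]
c=cv2.resize(a,None,fx=4.4,fy=4.4,interpolation=cv2.INTER_CUBIC)
cv2.imwrite('pics/v14.png',c)
E
```

```text
t: 49.55
position: [0.6473, 0.2026, 0.0336]
orientation: [3.139, -0.011, 1.487]
contact_force: [0.3, 12.7, 3.4]
width: 0.0179
t: 49.75
position: [0.6472, 0.2024, 0.0336]
orientation: [3.14, -0.002, 1.485]
contact_force: [-0.5, 2.9, 5.8]
width: 0.0178
t: 50.75
position: [0.4985, 0.0062, 0.1433]
orientation: [-3.141, 0.001, 1.485]
contact_force: [0.1, -0.5, 0.5]
width: 0.0423
t: 51.05
position: [0.4993, -0.0761, 0.1433]
orientation: [-3.141, 0.002, 1.478]
contact_force: [0.4, 0.8, 0.6]
width: 0.0419
```

View pics/v14.png

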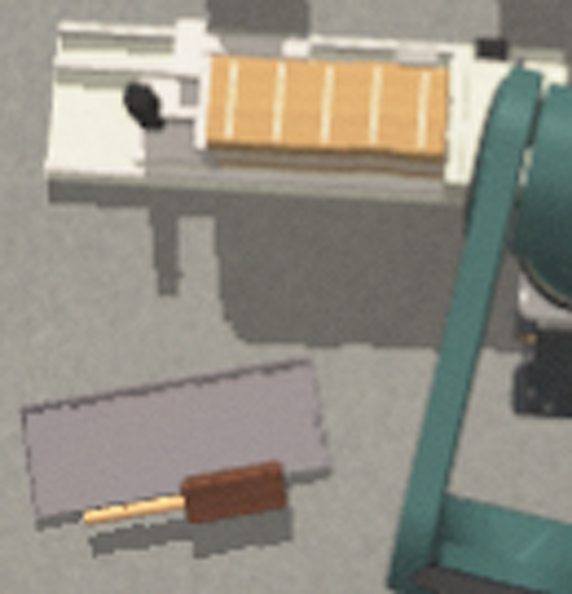

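Run:
```python
import cv2,numpy as np
i=cv2.imread('pics/s14_raw.png')
a=i[245:320,225:300];b=i[160:260,185:285]
r=lambda x:cv2.resize(x,(400,400),interpolation=cv2.INTER_CUBIC)
t=cv2.imread('pics/t14_raw.png')
b[:0]=0
cv2.imwrite('pics/v15.png',np.hstack([cv2.resize(a,(480,480),interpolation=cv2.INTER_CUBIC),cv2.resize(cv2.copyMakeBorder(b,0,50,0,0,cv2.BORDER_CONSTANT),(320,480),interpolation=cv2.INTER_CUBIC)]))
```

```text
(no output)
```

View pics/v15.png

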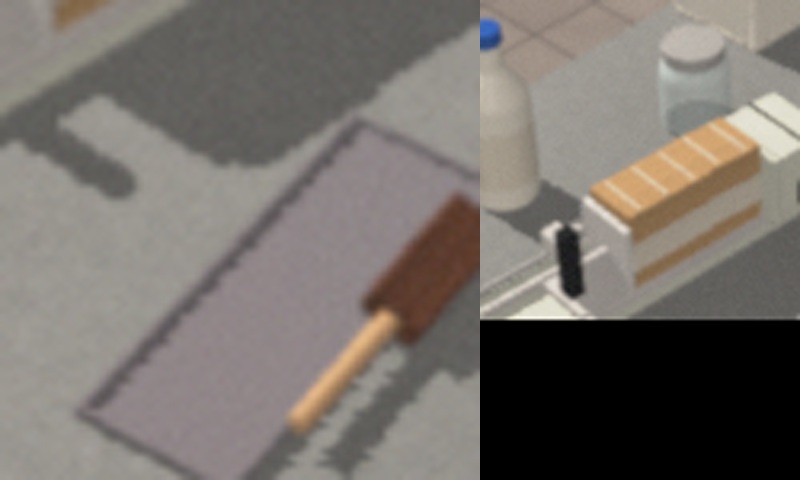

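The whole row stands snug between wall and stop, the five bands evenly spaced at top (232–425,100). The poker has been knocked onto the tray's near rim and is rolled outward, handle at about (235,492) in the top crop, so it needs re-laying.

```bash
python3 - <<'E'
from m import *
C=(180,160)
q=[at("top",*p,z) for p,z in zip(o([(235,491.5),(85,517),(186,503)],C,4.4),(.022,.018,.018))]
print(np.round(q,4)); d=q[1]-q[0]; print(np.hypot(*d[:2]),np.arctan2(d[1],d[0])); d=q[1]-q[2];print(np.arctan2(d[1],d[0]))
for a,b in(((183,478),(280,462)),((190,523),(287,503))):
    A,B=[at("top",*p,.03) for p in o([a,b],C,4.4)];d=A-B;print(np.arctan2(d[1],d[0]),(A+B)/2)
E
python3 d.py .385 .15 .10 1.72
```

```text
[[0.3829 0.1486 0.022 ]
 [0.3677 0.2531 0.018 ]
 [0.3758 0.183  0.018 ]]
0.10550378911184352 1.7151115055978998
1.6865828361019
1.7104864604907681 [0.39731355 0.14999495 0.03      ]
1.7502787070817447 [0.36804049 0.14553703 0.03      ]
t 51.15 pos [ 0.4997 -0.0725  0.1434] rpy [-3.141 -0.     1.482] F [ 0.3 -0.9  0.5] w 0.0421
shift [-0.2867  0.5562 -0.1084] rz 0.0757
```

```bash
python3 -m crank '.3 -.291 .556 -.1 0 0 .0742;.3 -.291 .556 -.1 0 0 .0742;.3 -.291 .556 -.1 0 0 .0742;.3 -.291 .556 -.1 0 0 .0742;.3 -.291 .556 -.1 0 0 .0742;.3 -.291 .556 -.1 0 0 .0742;.3 -.291 .556 -.1 0 0 .0742;.3 -.291 .556 -.1 0 0 .0742'
python3 -m crank '.3 0 0 -.12 0 0 0;.3 0 0 -.23 0 0 0;.3 0 0 -.285 0 0 0;.3 0 0 -.285 0 0 0;.3 0 0 -.285 0 0 0'
python3 d.py .3833 .150 -.012 1.715
```

```text
t: 51.95
position: [0.3842, 0.1504, 0.1042]
orientation: [3.141, 0.001, 1.718]
contact_force: [-0.2, -0.3, -0.8]
width: 0.0609
t: 52.45
position: [0.3849, 0.1496, -0.0094]
orientation: [3.141, 0.0, 1.715]
contact_force: [0.1, -0.6, 0.3]
width: 0.0612
t 52.45 pos [ 0.3849  0.1496 -0.0094] rpy [3.141 0.    1.715] F [ 0.1 -0.6  0.3] w 0.0612
shift [-0.0041  0.0009 -0.0065] rz -0.0001
```

```bash
python3 -m crank '.3 -.003 0 -.006 0 0 0;.3 -.003 0 -.006 0 0 0;-1 -.003 0 -.006 0 0 0;-1 -.003 0 -.006 0 0 0;-1 -.003 0 -.006 0 0 0;-1 -.003 0 -.006 0 0 0;-1 -.003 0 -.006 0 0 0;-1 -.003 0 -.006 0 0 0' 25
```

```text
t: 53.25
position: [0.3826, 0.1506, -0.0123]
orientation: [3.141, -0.0, 1.718]
contact_force: [-0.3, -0.0, 0.0]
width: 0.0328
```

```bash
python3 -m crank '-1 0 0 0 0 0 0;-1 0 0 0 0 0 0;-1 0 0 0 0 0 0' 58
python3 -m crank '-1 0 0 .05 0 0 0;-1 0 0 .09 0 0 0;-1 0 0 .09 0 0 0;-1 0 0 .09 0 0 0'
```

```text
t: 53.55
position: [0.3826, 0.1506, -0.0123]
orientation: [3.142, -0.0, 1.718]
contact_force: [-1.0, 0.0, 1.6]
width: 0.0319
t: 53.95
position: [0.3825, 0.1504, 0.0231]
orientation: [3.142, 0.0, 1.717]
contact_force: [0.2, 0.1, -0.9]
width: 0.0321
```

It's held with the handle rolled about 29°. I'll lower it in the tray, then ease the jaws open while nudging inward so it settles upright.

```bash
python3 -m crank '-1 .04 .01 .01 0 0 0;-1 .0775 .019 .01 0 0 0;-1 .0775 .019 .01 0 0 0;-1 .0775 .019 -.04 0 0 0;-1 .0775 .019 -.07 0 0 0;-1 .0775 .019 -.075 0 0 0;-1 .0775 .019 -.075 0 0 0'
python3 -m crank '-1 0 0 -.004 0 0 0;-1 0 0 -.004 0 0 0;-1 0 0 -.004 0 0 0'
```

```text
t: 54.65
position: [0.4124, 0.1578, -0.0074]
orientation: [-3.139, 0.0, 1.718]
contact_force: [0.3, 0.2, -0.7]
width: 0.0318
t: 54.95
position: [0.414, 0.1582, -0.0075]
orientation: [3.14, -0.0, 1.717]
contact_force: [-0.3, -0.2, -1.4]
width: 0.032
```

```bash
python3 -m crank '-1 0 0 -.004 0 0 0;-1 0 0 -.004 0 0 0;-1 0 0 -.004 0 0 0'
python3 -m crank '-1 0 0 -.003 0 0 0;-1 0 0 -.003 0 0 0;-1 0 0 -.003 0 0 0'
```

```text
t: 55.25
position: [0.4141, 0.1582, -0.0093]
orientation: [3.14, -0.0, 1.717]
contact_force: [1.1, -0.5, 1.3]
width: 0.032
t: 55.55
position: [0.4141, 0.1582, -0.0095]
orientation: [3.14, -0.0, 1.718]
contact_force: [-1.9, -0.6, 5.9]
width: 0.0318
```

```bash
python3 -m crank '-.25 .008 .001 0 0 0 0;-.2 .018 .003 0 0 0 0;-.2 .028 .004 0 0 0 0;-.2 .03 .0045 0 0 0 0;-.2 .03 .0045 0 0 0 0;-1 .03 .0045 0 0 0 0;-1 .03 .0045 0 0 0 0;-1 .03 .0045 0 0 0 0;-1 .03 .0045 0 0 0 0;-1 .03 .0045 0 0 0 0' 8
```

```text
t: 56.55
position: [0.4255, 0.1599, -0.0109]
orientation: [3.142, 0.0, 1.718]
contact_force: [-0.4, -0.5, -1.4]
width: 0.03
```

The width is now exactly 30 mm, so the handle lies flat on its broader side in the tray. Release, retreat and check numerically.

```bash
python3 -m crank '-.1 0 0 0 0 0 0;-.1 0 0 0 0 0 0;-.1 0 0 0 0 0 0;-.1 0 0 .1 0 0 0;-.1 0 0 .2 0 0 0;-.1 0 0 .35 0 0 0;-.1 -.1 -.1 .35 0 0 0;-.1 -.1 -.5 .35 0 0 0;-.1 -.1 -.8 .35 0 0 0;-.1 -.1 -.8 .35 0 0 0'
python3 -m crank '-.1 0 -.2 0 0 0 0;-.1 0 -.2 0 0 0 0;-.1 0 -.2 0 0 0 0;-.1 0 -.2 0 0 0 0'
python3 - <<'E'
from m import *
np.set_printoptions(precision=4,suppress=True)
snap("top","t16");snap("side","s16")
def rep(n,z):
    b=cv2.imread(f'pics/{n}_raw.png');hsv=cv2.cvtColor(b,cv2.COLOR_BGR2HSV);cam="top" if n[0]=="t" else "side"
    for nm,lo,hi,zz in(("handle",(0,70,40),(14,255,150),z),("dowel",(8,70,150),(24,255,255),.013)):
        m=cv2.inRange(hsv,lo,hi); k=np.zeros_like(m)
        (k.__setitem__((slice(235,295),slice(180,270)),255) if cam=="top" else k.__setitem__((slice(250,330),slice(225,320)),255)); m&=k
        nn,l,st,ce=cv2.connectedComponentsWithStats(m)
        if nn<2: continue
        i=1+st[1:,4].argmax(); ys,xs=np.where(l==i); r=cv2.minAreaRect(np.c_[xs,ys].astype(np.float32))
        print(n,nm,st[i],"rect",np.round(r[1],1),round(r[2],1),"world",at(cam,*ce[i],zz))
rep("t0",.033);rep("t16",.023);rep("s0",.02);rep("s16",.013)
th=np.arctan2
tray=np.array([.4193,.192]);ty=1.7198
b=cv2.imread('pics/t16_raw.png');hsv=cv2.cvtColor(b,cv2.COLOR_BGR2HSV);m=cv2.inRange(hsv,(8,80,150),(22,255,255));m[:,300:]=0;m[:160]=0;m[215:]=0;m[:,:180]=0
n,l,st,ce=cv2.connectedComponentsWithStats(m)
for s,c in zip(st[1:],ce[1:]):
    if s[4]>30: print("row",s,at("top",*c,.1))
print(bot.state()["position"],bot.state()["t"])
E
```

```text
t: 57.55
position: [0.3875, -0.0263, 0.1294]
orientation: [3.139, 0.001, 1.719]
contact_force: [1.2, 0.4, -0.4]
width: 0.0423
t: 57.95
position: [0.3876, -0.105, 0.1286]
orientation: [3.141, -0.001, 1.716]
contact_force: [-0.2, 0.4, -0.1]
width: 0.042
t0 handle [217 254  24  10 155] rect [ 7.  23.3] 79.7 world [0.421  0.1613 0.033 ]
t0 dowel [195 259  23   7  77] rect [ 3.3 22.5] 80.5 world [0.4121 0.233  0.013 ]
t16 handle [218 251  24  14 226] rect [ 9.9 23.3] 79.7 world [0.4248 0.1588 0.023 ]
t16 dowel [196 258  23   7  78] rect [ 3.5 22.7] 80.5 world [0.4155 0.229  0.013 ]
s0 handle [270 270  18  23 217] rect [ 9.9 24. ] 45.0 world [0.4205 0.164  0.02  ]
s0 dowel [256 288  17  17  61] rect [ 2.7 22.6] 42.5 world [0.4164 0.2274 0.013 ]
s16 handle [269 271  20  22 242] rect [11.3 23.3] 45.0 world [0.425  0.1603 0.013 ]
s16 dowel [256 288  17  17  66] rect [ 2.8 22.6] 45.0 world [0.4166 0.2273 0.013 ]
row [227 173  55  22 955] [0.6349 0.0751 0.1   ]
[ 0.3877 -0.1039  0.1286] 58.05
```

Run:
```python
from h import *
a=cv2.imread('pics/t0_raw.png').astype(int);b=cv2.imread('pics/t16_raw.png').astype(int)
for n,(x,y,w,h) in dict(cup=(118,218,30,28),whitecan=(128,252,28,28),jar=(290,125,30,28),ring=(342,238,22,22),soap=(362,138,22,30),blue_teal=(395,138,60,45)).items():
    print(n,(abs(a-b)[y:y+h,x:x+w].max(2)>40).sum())
bot.sign_off()
```

```text
cup 0
whitecan 0
jar 0
ring 325
soap 0
blue_teal 0
the job is handed in; nothing more can be done
```

I did the whole job and handed it in at about 58 s; no verdict is reported.

- **Catch and stop:** I pushed the catch in with the poker and the stop sprang open by about 25 mm. I laid the poker back in its tray, then slid the stop to about 213 mm.
- **Cartons:** All five stand upright in the rack in one row. I pushed the stop up until it no longer moved at about 12.7 N. The last top picture shows the row as one unbroken block about 160 mm long.
- **Poker:** It was knocked onto the tray rim during the run, so I gripped it again and put it back. The last pictures from both cameras show it inside the tray, but lying on its side (30 mm side across) rather than upright as at the start.

**Checks that failed or disagreed:**
- **Tool height:** the true height is about 25 mm above the reported one. The first poker grasp closed on nothing; I found the offset by touching the tray floor and corrected for it.
- **Rack angle:** my first estimate was about 2° off. Pulling the stop showed this, and I corrected it before placing any carton.
- **Other objects:** the cup, the jar, the soap, the white can near the cup, and the blue and turquoise look-alikes compared by picture show no change. The area around the small white ring-shaped object by the cartons did change in the final comparison. The parked arm or its shadow probably covers it, and no move was aimed there, but I didn't confirm it is unmoved. I also didn't establish whether the tin is that ring or the white can.

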